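# Load a clevis pin into the cross-drilling slide and index it under the drill bush

## Robot

A 6-joint arm with a two-finger parallel gripper is mounted at the origin on the work surface. World frame = base frame: x ahead of the robot, y to its left, z up, the work surface at z = 0. Lengths are in mm, angles in rad, forces in N, time in s.
With the tool pointing down it reaches from about 250 to 775 mm from the base axis. Payload 4 kg.
Tool frame: the origin (TCP) lies midway between the tips of the shut fingers; the grasp point (between the pads) lies 19 mm behind it; z points along the fingers, x is the direction in which the jaws open and shut, and the axes are right-handed (so a half turn about z gives the same grasp; the last joint's range is limited). The gripper opens to 85 mm and grips with 20 to 120 N. Pads are 22 mm wide; open, the fingers measure 114 mm over their backs; the gripper's body (76 mm by 85 mm) begins 54 mm behind the grasp point. The pads swing forward as they close: fully open they stand 13 mm farther back than shut.
Start: joints at [1.2, 0.087, 1.371, -0, 1.684, -0.103], TCP at [145.544, 530.41, 231.341] pointing down, gripper open.
Joint ranges: [-3.1, 3.1], [-0.76, 2.03], [0.27, 2.55], [-1.08, 4.22], [0.17, 2.65], [-2.57, 2.57]. Speed limits (rad/s): [2.79, 2.79, 3.14, 3.14, 3.14, 3.14].

## Interface

Orientations are given as a unit quaternion [x, y, z, w].
In Python, from cell import bot gives the robot as it stands. Calls block until the motion is done:
- bot.goto(position, orientation): joint-space move of the TCP to a pose.
- bot.movel(position, frame=None, v=150, force_limit=None): straight line of the TCP; frame=None keeps the orientation; v is the mean speed in mm/s. With force_limit (N) it stops when the force on the tool has changed by that much, and returns True; else False.
- bot.movej(angles): joint-space move.
- bot.gripper_to(opening, strength=None): finger opening in mm; strength is the grip in N (None keeps the last); returns when the fingers have stopped.
- bot.dwell(seconds).
- bot.ik(position, orientation): joint angles nearest the present ones, or None.
- bot.get_obs(): the state.
- bot.snapshot(name): name is "side" or "top"; returns (picture, depth): 420x560x3 uint8, red, green, blue; 420x560 float32, mm along the optical axis (not along the pixel's ray), 0 where there is no reading.
- bot.camera_info(name): a dict with "intrinsics" (3x3 intrinsics, pixels), "D" ([k1, k2, p1, p2, k3] as OpenCV has them; the pictures are not rectified), "R" (3x3) and "t" (3): a world point X has camera coordinates R X + t. Camera axes: x right, y down, z forward; pixel columns grow to the right and rows downward; lengths in mm; the calibration is good to about 2 mm. A picture is of the moment at which its call begins. camera_info takes no time and is no camera call.
A pose or a line that the arm cannot do raises bot.Unreachable and nothing moves.
- bot.hand_in(): hands the job in, once; it reports no verdict.
The state is a dict: "time_s": time; "q": joint angles; "qvel": joint speeds; "tau": joint torques, N m; "tool_pos": TCP position; "ee_rot": TCP orientation; "ft_force": force on the tool from outside, world axes, zero at the start; "moment": the same for the moment, N m; "grip_width": finger opening in mm.
Only numpy, scipy, OpenCV 4.12 (cv2) and the standard library are available. Lean on these libraries where they do the work, as an engineer would, in place of code of your own. Each camera call takes 0.05 s, during which the arm holds its last target.

## Task

Take the headed clevis pin from the wooden stand, lay it across the chute's rails with its head on the open, slotted side, and let go so that it rolls down into the V-nest on the carriage. Then pull the black index knob out, slide the carriage one notch towards the hinged bush leaf, let the knob spring fully home so the carriage is locked, and finally swing the leaf all the way down over the pin's tail and let it go. Don't drop the pin on the bench, and leave the plain dowel and the other tools where they lie.

Things in the scene. Friction and masses are not known exactly. Their poses are not given: they have to be found in the camera images.
- fixture: Fixed cross-drilling fixture, grey iron base 260 x 320 x 14 mm. Origin: on the bench, below the nest in its load notch. x from the operator's front (knob) to the back (chute), z up. Carriage slides along y on a dovetail way; notched index bar in front; steel chute behind; bush leaf at -y of the chute.
- chute_mid (a point): Point at fixture y = 0, height of the rail tops, 88 mm behind the fixture's origin: a good place to let the pin go, with the middle of its shank within 4 mm of y = 0; its axis is then 16 mm above this point. Axes as fixture. The two rails run in x and fall 20 degrees to the front; nothing between them from y = -22 to +30 mm (finger gap). A pin let go there rolls down by itself.
- chute_mouth (a point): Lower end of the chute at y = 0, rail tops 143 mm high, 32 mm behind the origin. Rails: tail side y = -58 to -22 mm, head side y = 30 to 43 mm, 122 mm long in plan. Guides at y = -55 and +67 mm stand 26 mm above the rails; the open slot y = 43 to 67 mm takes the head. A lip over the tail-side rail, 36 mm up, at the mouth stops a pin fed the wrong way round.
- nest (a point): Centre of the nest, 140 mm above the bench: two V-blocks on the carriage. The middle of the shank lies here once seated, axis along y, head to +y. Axes as fixture; moves with the carriage. The carriage's steel swarf guard, 150 mm wide in y, 43 mm in front (-x), rises to 170 mm behind the knob, with a lip bent 14 mm forward at its top, so the knob cannot be gripped from straight above.
- carriage (a joint): Slide of the carriage, m: 0 in the load notch (start), 0.060 in the next, 0.120 in the last. Grows as it moves along -y of the fixture, towards the leaf. Friction about 2 N. Locked (1 mm of play) while the plunger is in a notch.
- plunger (a joint): Travel of the spring index plunger, m: 0 home in a notch, 0.014 pulled right out; clear of the notch beyond 0.009. Spring 6 N at 0, 10.8 N at 0.012. Between notches it rides on the index bar (reads about 0.009) and drops in only within about 3 mm of a notch.
- knob_grip (a point): Middle of the black index knob, 32 mm in diameter, 28 mm long, on the carriage's front, at start 88 mm above the bench, 67 mm in front (-x) of the nest, same y. Its axis leans 35 degrees from vertical to the front: z of this point's frame is the pull direction (out), y as fixture. 7 mm below the knob is a sleeve 26 mm in diameter. Moves with the knob and carriage.
- leaf (a joint): Hinge of the bush leaf, rad: 0 fully down over the pin's tail (its stop), about 1.35 fully open; starts 0.95 to 1.3. Stays where left (friction 0.32 N m).
- leaf_ball (a point): Centre of the leaf's black ball handle, 30 mm in diameter, on a 9 mm stalk; 102 mm from the hinge axis. 211 mm above the bench when the leaf is down. Push it from behind (from +x) to -x along its arc, about 5 N, or press it down from above; pinched across y it turns stiffly between the fingers.
- leaf_hinge (a point): On the leaf's hinge axis (along the fixture's y), 166 mm above the bench; x = 78, y = -101 mm in the fixture. Leaf 26 mm wide, 12 mm thick, points to -x when down; the ball is then 92 mm in front of (-x) and 45 mm above the hinge axis.
- pin: Loose steel clevis pin, 0.6 to 0.85 kg: shank 30 mm in diameter, 100 mm long, head 44 mm in diameter, 12 mm thick. Origin on the axis at the shank's mid-length; x along the axis to the head (shank -50 to +50, head 50 to 62 mm); centre of mass about 13 mm towards the head. Starts level in one of the stand's two cradles, axis 60 mm up; which one varies.
- pin_head (a point): Centre of the pin's head, on the axis, 56 mm from the pin's origin.
- pin_tail (a point): Centre of the pin's plain end face, 50 mm from the pin's origin.
- pin_stand: Fixed wooden stand, base 120 x 190 x 14 mm; two V-cradles at y = -50 and +50 mm for pins lying along its x. Each cradle is two wooden uprights 14 mm thick at x = -35 and +35 mm, tops 56 mm high, with 56 mm between them for fingers. Origin on the bench under its centre.
- dowel: Loose plain steel dowel 30 mm in diameter, 112 mm long, no head, in the other cradle. Origin at its middle, axis x. Leave it.
- oilstone: Brown stone block 150 x 50 x 25 mm lying on the bench. Leave it.
- tin: Green round tin, 60 mm across, 72 mm high. Leave it.
- wrench: Steel wrench 200 mm long. Leave it.
- square: Engineer's square 110 x 160 mm, lying flat. Leave it.
- oil_can: Copper oil can with a spout, 72 mm across, 165 mm high. Leave it.
- collet: Steel collet standing on end, 52 mm across, 74 mm high. Leave it.
Mind the look-alikes: they are no part of the job. Leave any orange or yellow look-alike of the pin alone.

How it is judged (in metres and radians):
On the way, in this order (a step that is already met when the one before it is completed fails the run):
1. the pin is let go on the chute (x of pin in the frame of fixture between 0.036 and 0.16 m and z of pin in the frame of fixture above 0.14 m and contact force between pin and fixture above 0.1 N and contact force between the fingers and pin below 0.1 N), for 0.04 s.
2. the pin lies in the nest, head to the slotted side, with the carriage still in the load notch (x of pin_head in the frame of nest between -0.005 and 0.005 m and z of pin_head in the frame of nest between -0.005 and 0.005 m and x of pin_tail in the frame of nest between -0.005 and 0.005 m and z of pin_tail in the frame of nest between -0.005 and 0.005 m and y of pin_head in the frame of nest between 0.046 and 0.066 m and contact force between the fingers and pin below 0.1 N and value of joint carriage below 0.004 m), for 0.2 s.
3. the index knob is pulled clear of the load notch (value of joint plunger above 0.0075 m and value of joint carriage below 0.006 m), for 0.05 s.
4. the carriage is in the next notch with the plunger home and the pin still in the nest (x of pin_head in the frame of nest between -0.005 and 0.005 m and z of pin_head in the frame of nest between -0.005 and 0.005 m and x of pin_tail in the frame of nest between -0.005 and 0.005 m and z of pin_tail in the frame of nest between -0.005 and 0.005 m and y of pin_head in the frame of nest between 0.046 and 0.066 m and value of joint carriage between 0.057 and 0.063 m and value of joint plunger below 0.0025 m), for 0.3 s.
5. the leaf is down (value of joint leaf below 0.05 rad), for 0.2 s.
At the end, for the whole second after the job is handed in: Pin at rest in the nest, head to the slotted side (5 mm sideways and in height, 10 mm along); carriage in the second notch (60 mm, within 3 mm), plunger home (within 2.5 mm); leaf down (within 0.05 rad); all let go (all of step 4 and value of joint leaf below 0.05 rad and contact force between the fingers and pin below 0.1 N and linear speed of pin below 0.02 m/s and velocity of joint carriage between -0.005 and 0.005 m/s); the robot touches nothing.
It fails at once if the pin falls to the bench (height (world z) of pin below 0.035 m).
It fails at once if the dowel, a tool or another bystander is moved more than 25 mm (distance of any of dowel, oilstone, tin, wrench, square, oil_can, collet from where it was at the start of the episode above 0.025 m).
It also fails if it takes over 58 s, if anything falls off the work surface, if the arm or the gripper's body presses on something with over 40 N, if the wrist force passes 120 N, or if a joint passes its speed limit or range.

## Working session

There is one attempt and no reset: what is moved stays moved. The work goes in short steps, each a Python script; the robot and the scene stay as the last script left them, time stands still between calls to the robot, and variables do not carry over. Pictures are saved under pics/ and viewed, and the job is handed in when it is done.

```bash
ls; mkdir -p pics; cat > h.py <<'E'
import numpy as np, cv2
from cell import bot
from scipy.spatial.transform import Rotation as Ro
def save(n,im): cv2.imwrite('pics/'+n+'.png',im[...,::-1])
def snap(c,n):
    p,d=bot.snapshot(c); np.savez('pics/'+n+'.npz',p=p,d=d); save(n,p); return p,d
def pts(c,uv,z):
    i=bot.camera_info(c); K=np.array(i['intrinsics']);D=np.array(i['D']);R=np.array(i['R']);t=np.array(i['t'])
    uv=np.asarray(uv,float).reshape(-1,1,2)
    n=cv2.undistortPoints(uv,K,D).reshape(-1,2)
    z=np.asarray(z,float).reshape(-1,1)
    X=np.hstack([n*z,z]); return (X-t.ravel())@R
def cloud(c,d):
    h,w=d.shape; v,u=np.mgrid[:h,:w]
    return pts(c,np.stack([u.ravel(),v.ravel()],1),d.ravel()).reshape(h,w,3)
def proj(c,X):
    i=bot.camera_info(c)
    return cv2.projectPoints(np.asarray(X,float).reshape(-1,1,3),cv2.Rodrigues(np.array(i['R'],float))[0],np.array(i['t'],float),np.array(i['intrinsics'],float),np.array(i['D'],float))[0].reshape(-1,2)
E
python3 - <<'E'
from h import *
for c in('top','side'):
    snap(c,c+'0'); i=bot.camera_info(c); R=np.array(i['R']);print(c,-R.T@np.array(i['t']).ravel(),R[2])
print(bot.get_obs())
E
```

```text
pics
top [ 271.17606042   33.04269362 1702.4727115 ] [ 0.17096665 -0.01893626 -0.98509483]
side [  79.34281605 -982.0586719   975.70665763] [ 0.33109437  0.72212106 -0.60738595]
{'time_s': 0.1, 'q': array([ 1.19991184e+00,  8.78982107e-02,  1.37213797e+00, -1.18575359e-05,
        1.68363941e+00, -1.03088281e-01]), 'qvel': array([ 0.00116818, -0.00127912, -0.00305167,  0.00112346,  0.00071685,
       -0.00121943]), 'tau': array([ 2.52357626e-03, -3.53015077e+01, -3.14218140e+01, -1.15866483e-04,
        7.92064355e-03, -6.60791741e-07]), 'tool_pos': array([145.36420738, 529.95445108, 230.22916841]), 'ee_rot': array([ 7.95175058e-01,  6.06379042e-01, -8.85668148e-04,  5.47978484e-04]), 'ft_force': array([-0.21930435, -0.08994618,  0.23547253]), 'moment': array([ 0.02065364, -0.02330775,  0.04682422]), 'grip_width': 85.44248011946382}
```

View pics/top0.png

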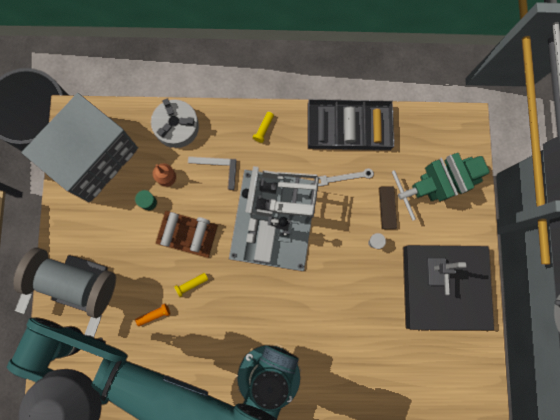

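View pics/side0.png

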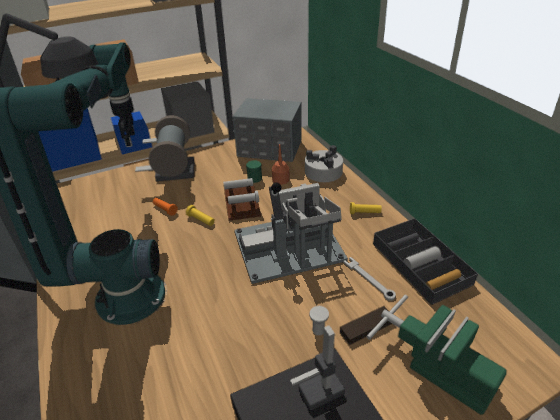

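```bash
python3 - <<'E'
from h import *
T=np.load('pics/top0.npz'); S=np.load('pics/side0.npz')
a=T['p'][150:280,140:340]; save('c_top',cv2.resize(a,(800,520),interpolation=cv2.INTER_CUBIC))
b=S['p'][165:290,205:365]; save('c_side',cv2.resize(b,(768,600),interpolation=cv2.INTER_CUBIC))
C=cloud('top',T['d'])
for u,v in [(170,240),(200,236),(168,229),(198,245),(235,258),(302,265),(250,172),(316,178),(300,240)]: print(u,v,C[v,u].round(0))
E
```

```text
170 240 [443. 331.  69.]
200 236 [457. 232.  69.]
168 229 [479. 339.  72.]
198 245 [427. 238.  70.]
235 258 [390. 118.  10.]
302 265 [ 369. -111.   11.]
250 172 [693.  72.  10.]
316 178 [ 630. -140.  197.]
300 240 [ 454. -104.   18.]
```

View pics/c_top.png

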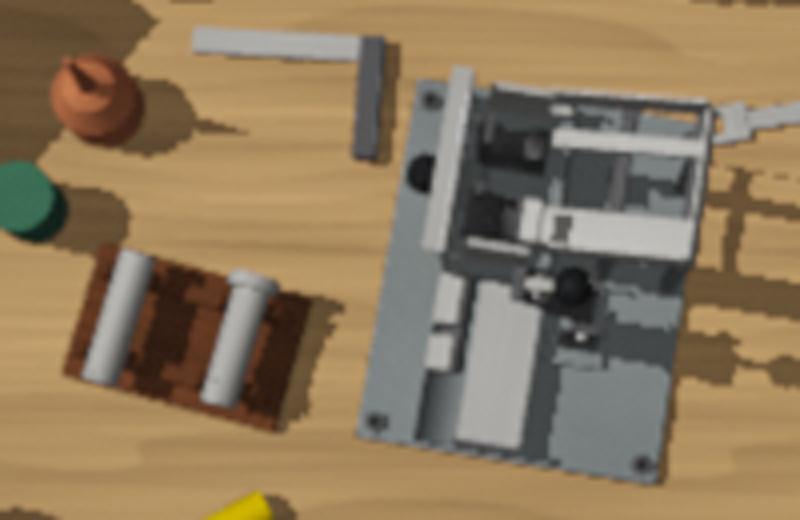

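View pics/c_side.png

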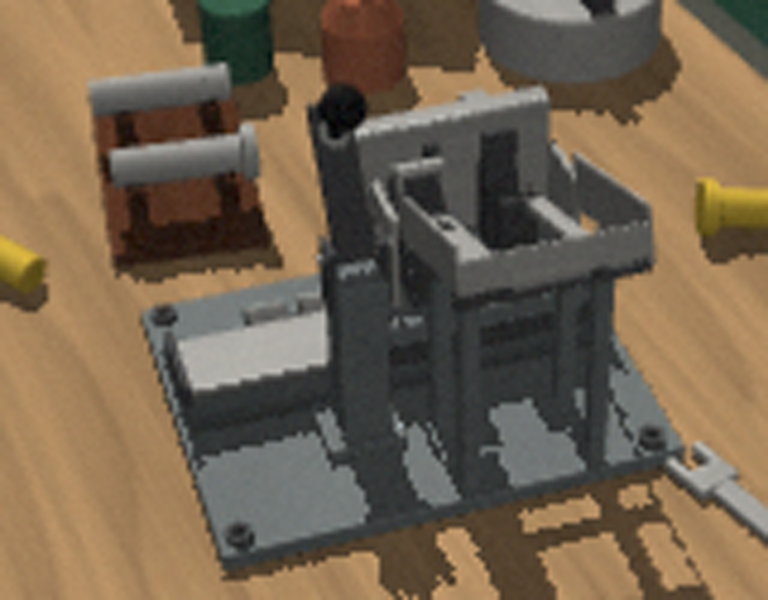

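```bash
python3 - <<'E'
from h import *
T=np.load('pics/top0.npz'); S=np.load('pics/side0.npz')
C=cloud('top',T['d'])
# bolts: pixel crops/4 + offset
b=np.array([(432,100),(377,421),(643,464)])/4+[140,150]
z=[T['d'][int(v),int(u)] for u,v in b]; B=pts('top',b,z); print(B.round(1))
d=B[0]-B[1]; print('fixture y dir yaw',np.degrees(np.arctan2(d[1],d[0])),np.linalg.norm(d[:2]))
d=B[2]-B[1]; print('fixture x yaw',np.degrees(np.arctan2(d[1],d[0])),np.linalg.norm(d[:2]))
# base mask outline
m=(np.abs(C[...,2]-14)<7)&(C[...,0]>340)&(C[...,0]<720)&(C[...,1]>-180)&(C[...,1]<140)
col=T['p'].astype(int); m&=(col[...,0]-col[...,2]<15)
P=C[m][:,:2].astype(np.float32); r=cv2.minAreaRect(P); print(r,P.shape, C[m][:,2].mean())
E
```

```text
[[ 680.6   78.6   15.5]
 [ 398.8  120.1   19.7]
 [ 365.3 -106.5   17.2]]
fixture y dir yaw -8.370956617346293 284.81593814199107
fixture x yaw -98.41699607043059 229.04011339505408
((534.1651611328125, 1.83819580078125), (319.7798767089844, 333.8878479003906), 82.46693420410156) (2749, 2) 13.496526521047597
```

```bash
python3 - <<'E'
from h import *
yaw=np.radians(-98.4); R=Ro.from_euler('z',yaw).as_matrix()
c0=np.array([523,-14,0])
H=None
for cam in('top','side'):
    Z=np.load(f'pics/{cam}0.npz'); C=cloud(cam,Z['d']); F=(C-c0)@R
    ok=(np.abs(F[...,0])<150)&(np.abs(F[...,1])<180)&(C[...,2]>5)&(C[...,2]<260)
    f=F[ok]; g=np.zeros((180,150),np.float32)
    col=Z['p'][ok]
    # ortho map 2mm/px: col = fx, row = -fy ; keep the max
    u=((f[:,0]+150)/2).astype(int); v=((180-f[:,1])/2).astype(int)
    o=np.argsort(f[:,2]); g[v[o],u[o]]=f[o,2]
    im=cv2.applyColorMap(np.clip(g,0,255).astype(np.uint8),cv2.COLORMAP_TURBO)
    im=cv2.resize(im,(600,720)[0:2],interpolation=cv2.INTER_NEAREST)
    im=cv2.resize(im,(500,600),interpolation=cv2.INTER_NEAREST)
    H=im if H is None else np.hstack([H,im[:, :300] if 0 else cv2.resize(im,(500,600))])
    H=H
H=cv2.resize(H,(800,480)); cv2.imwrite('pics/hm.png',H)
E
```

```text
(no output)
```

View pics/hm.png

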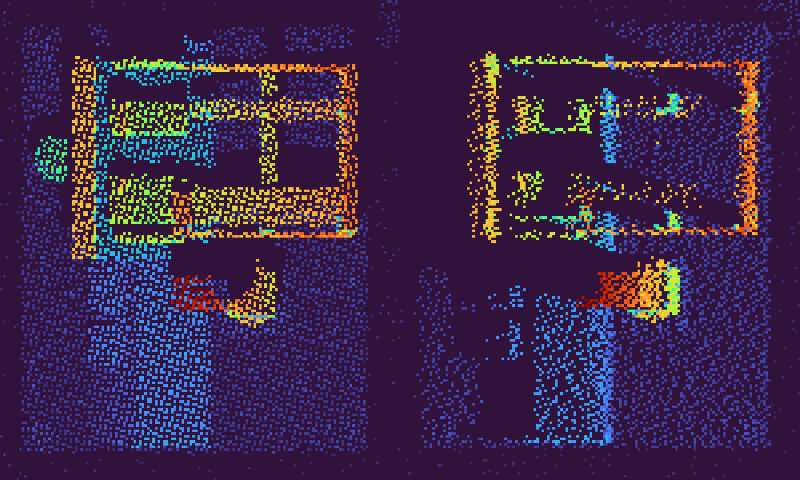

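```bash
python3 - <<'E'
from h import *
yaw=np.radians(-98.4); R=Ro.from_euler('z',yaw).as_matrix()
c0=np.array([523,-14,0])
for cam in('top','side'):
    Z=np.load(f'pics/{cam}0.npz'); C=cloud(cam,Z['d']); F=((C-c0)@R-[-38.5,61.3,0]).reshape(-1,3)
    F=F[np.isfinite(F).all(1)]
    x,y,z=F.T
    def sel(a,b,c,d,e,f): return F[(x>a)&(x<b)&(y>c)&(y<d)&(z>e)&(z<f)]
    print(cam)
    b=sel(60,150,-220,-140,5,25); print(' base z',np.median(b[:,2]),len(b))
    for n,q in (('tailrail',(45,145,-50,-26,130,200)),('headrail',(45,145,32,41,130,200))):
        r=sel(*q)
        if len(r)>10:
            res=np.median(r[:,2]-(143+np.tan(np.radians(20))*(r[:,0]-32))); A=np.polyfit(r[:,0],r[:,2],1); print(' ',n,len(r),'dz',res,'slope',np.degrees(np.arctan(A[0])))
    for n,q,ax in (('guide-55',(45,140,-70,-48,170,215),1),('guide67',(45,140,60,80,172,215),1),):
        r=sel(*q); A=np.polyfit(r[:,0],r[:,1],1); print(' ',n,len(r),np.percentile(r[:,ax],[2,10,50,90,98]).round(1),'yaw',np.degrees(A[0]), 'zres',np.percentile(r[:,2]-(143+.364*(r[:,0]-32)),[50,95]))
    r=sel(-75,-35,-80,80,160,180); print('  guard x',len(r),np.percentile(r[:,0],[1,5,25,50,75,95,99]).round(1),'y',np.percentile(r[:,1],[1,99]).round(1),'z',np.median(r[:,2]))
    A=np.polyfit(r[:,1],r[:,0],1);print('  guard yaw',np.degrees(-A[0]))
    r=sel(-35,35,-60,60,112,160); print('  V x',np.percentile(r[:,0],[1,5,50,95,99]).round(1),'y',np.percentile(r[:,1],[1,99]).round(1),'z',np.percentile(r[:,2],[2,50,98]))
    r=sel(-105,-58,-30,30,70,120); print('  knob',len(r),np.percentile(r,[2,50,98],axis=0).round(1).tolist())
    r=sel(30,110,-125,-82,60,260);print('  leaf y',np.percentile(r[:,1],[2,50,98]).round(1),len(r), r[r[:,2].argsort()[-5:]].round(0).tolist())
    b=r[r[:,2]>225]
    # sphere/blob
    print('  ball',len(b),np.percentile(b,[2,50,98],axis=0).round(1).tolist())
E
```

```text
top
 base z 12.840671161926805 593
  tailrail 233 dz -1.2537194913617498 slope 20.131289143216605
  headrail 87 dz -1.101814518949027 slope 20.06608797051446
  guide-55 70 [-58.7 -58.3 -57.3 -54.8 -49.2] yaw 0.5256843337975335 zres [20.78670308 31.33114849]
  guide67 73 [65.8 66.3 67.8 69.5 70. ] yaw -0.7060330550703259 zres [21.10264189 31.33450766]
  guard x 249 [-57.3 -56.6 -53.1 -48.8 -44.5 -41.  -40.3] y [-73.3  74.2] z 168.17990423100636
  guard yaw -0.18095595980868157
  V x [-28.6 -26.6  -2.2  26.8  33.7] y [-59.   41.3] z [114.21529037 130.01999429 152.61718843]
  knob 65 [[-84.1, -15.4, 86.8], [-72.2, -1.3, 98.3], [-61.9, 14.5, 111.3]]
  leaf y [-122.  -109.3  -86.4] 196 [[46.0, -97.0, 255.0], [41.0, -104.0, 256.0], [44.0, -103.0, 257.0], [44.0, -101.0, 260.0], [43.0, -98.0, 260.0]]
  ball 41 [[30.4, -113.1, 227.7], [36.9, -103.9, 239.8], [45.4, -90.0, 259.5]]
side
 base z 16.548495974034886 496
  tailrail 35 dz 2.605745091002433 slope 15.411372850202017
  headrail 34 dz 2.9559545140043326 slope 17.081063524394693
  guide-55 78 [-56.  -55.6 -54.8 -53.3 -51.7] yaw -0.2479134
[... 346 characters left out ...]
58.01128191]Traceback (most recent call last):
  File "<stdin>", line 20, in <module>
    return _quantile_unchecked(
        a, q, axis, out, overwrite_input, method, keepdims, weights)
    return _ureduce(a,
                    func=_quantile_ureduce_func,
    ...<5 lines>...
                    overwrite_input=overwrite_input,
                    method=method)
    r = func(a, **kwargs)
    result = _quantile(arr,
                       quantiles=q,
    ...<2 lines>...
                       out=out,
                       weights=wgt)
    slices_having_nans = np.isnan(arr[-1, ...])
                                  ~~~^^^^^^^^^
IndexError: index -1 is out of bounds for axis 0 with size 0
```

```bash
cat >> h.py <<'E'
YAW=np.radians(-98.5); RF=Ro.from_euler('z',YAW).as_matrix()
O=np.array([523,-14,0])+Ro.from_euler('z',np.radians(-98.4)).as_matrix()@np.array([-38.5,61.7,0])
def W(x,y,z): return O+RF@np.array([x,y,z],float)
def quat(zt,xt):
    """tool orientation from z and x directions in fixture frame"""
    zt=RF@np.array(zt,float); xt=RF@np.array(xt,float); zt/=np.linalg.norm(zt); xt-=zt*(xt@zt); xt/=np.linalg.norm(xt)
    return Ro.from_matrix(np.stack([xt,np.cross(zt,xt),zt],1)).as_quat()
E
python3 - <<'E'
from h import *
print('O',O)
for cam in('top','side'):
    Z=np.load(f'pics/{cam}0.npz'); C=cloud(cam,Z['d']); F=((C-O)@RF); p=Z['p'].astype(int)
    x,y,z=F[...,0],F[...,1],F[...,2]
    r=F[(x>0)&(x<120)&(y>-125)&(y<-80)&(z>225)&(z<310)]
    print(cam,'ball',len(r),np.percentile(r,[2,50,98],axis=0).round(1).tolist())
    dark=(p.max(-1)<45)&(x>0)&(x<140)&(y>-135)&(y<-70)&(z>225)&(z<310); r=F[dark]
    print(' dark',len(r),np.percentile(r,[2,50,98],axis=0).round(1).tolist())
    A=np.c_[2*r,np.ones(len(r))]; s=np.linalg.lstsq(A,(r**2).sum(1),rcond=None)[0]; print(' sphere',s[:3].round(1),np.sqrt(s[3]+s[:3]@s[:3]))
    # pin cloud (world), robust cylinder radius 15 fit
    X=C.reshape(-1,3); col=p.reshape(-1,3)
    from scipy.optimize import least_squares
    for nm,c,a0 in(('pin',[443,235],-14),('dowel',[460,335],-14)):
        m=(np.linalg.norm(X[:,:2]-c,axis=1)<75)&(X[:,2]>52)&(X[:,2]<95)&(np.abs(col[:,0]-col[:,2])<40)&(col.sum(1)>200)
        q=X[m]; a=np.radians(a0); n=np.array([-np.sin(a),np.cos(a)]); q=q[np.abs((q[:,:2]-c)@n)<30]
        dz=-1.2 if cam=='top' else 2.5
        def f(t):
            n=np.array([-np.sin(t[1]),np.cos(t[1])]); l=(q[:,:2]-c)@n-t[0]; return np.hypot(l,q[:,2]-dz-t[2])-15
        s=least_squares(f,[0,a,60],loss='soft_l1'); t=s.x; dr=np.array([np.cos(t[1]),np.sin(t[1])]); n=np.array([-dr[1],dr[0]])
        al=(q[:,:2]-c)@dr; print(' ',nm,len(q),'yaw',np.degrees(t[1]).round(2),'lat',t[0].round(1),'z',t[2].round(1),'along',np.percentile(al,[1,3,97,99]).round(1),'pt',(c+n*t[0]).round(1))
        hd=q[np.abs((q[:,:2]-c)@n-t[0])>17.0]; print('   head pts',len(hd), np.percentile((hd[:,:2]-c)@dr,[5,50,95]).round(1) if len(hd) else '')
E
```

```text
O [589.66229954  15.07366196   0.        ]
top ball 162 [[18.8, -114.5, 228.7], [47.8, -103.2, 265.8], [74.7, -88.6, 282.2]]
 dark 77 [[42.2, -114.9, 256.5], [62.3, -103.2, 275.8], [75.5, -88.6, 282.7]]
 sphere [  57.9 -101.8  255.6] 23.92606898095528
  pin 318 yaw -16.07 lat 8.8 z 61.1 along [-38.1 -35.3  70.   72.2] pt [445.4 243.4]
   head pts 6 [60.8 67.5 71.5]
  dowel 299 yaw -14.4 lat 7.7 z 59.7 along [-36.9 -34.7  70.2  72.3] pt [461.9 342.5]
   head pts 1 [61. 61. 61.]
side ball 141 [[26.6, -112.0, 225.6], [60.6, -102.1, 268.0], [75.4, -87.0, 284.6]]
 dark 94 [[29.3, -112.3, 226.4], [67.6, -101.5, 272.9], [76.2, -87.9, 284.7]]
 sphere [ 50.2 -96.2 257.5] 28.591544136265135
  pin 243 yaw -17.01 lat 11.4 z 61.0 along [-33.9 -31.5  72.4  73.9] pt [446.3 245.9]
   head pts 19 [-31.3  15.3  71. ]
  dowel 203 yaw -14.26 lat 10.2 z 60.7 along [-33.6 -31.5  71.6  74. ] pt [462.5 344.9]
   head pts 17 [-30.9  -3.2  51.1]
```

```bash
python3 - <<'E'
from h import *
from scipy.optimize import least_squares
res=[]
for cam in('top','side'):
    Z=np.load(f'pics/{cam}0.npz'); C=cloud(cam,Z['d']); p=Z['p'].astype(int); X=C.reshape(-1,3); col=p.reshape(-1,3)
    c=np.array([446,244.5]);a=np.radians(-14.5); d0=np.array([np.cos(a),np.sin(a)]);n=np.array([-d0[1],d0[0]])
    l=(X[:,:2]-c)@n; al=(X[:,:2]-c)@d0
    m=(np.abs(l)<24)&(al>-32)&(al<54)&(X[:,2]>62)&(X[:,2]<90)&(np.abs(col[:,0]-col[:,2])<40)&(col.sum(1)>200)
    q=X[m]
    dz=-1.2 if cam=='top' else 2.5
    def f(t):
        n=np.array([-np.sin(t[1]),np.cos(t[1])]); l=(q[:,:2]-c)@n-t[0]; return np.hypot(l,q[:,2]-dz-60)-15
    t=least_squares(f,[0,a],loss='soft_l1').x; print(cam,len(q),t[0],np.degrees(t[1]))
    m=(np.abs(l)<24)&(X[:,2]>55)&(X[:,2]<95)&(np.abs(col[:,0]-col[:,2])<40)&(col.sum(1)>200)&(np.abs(al)<90)
    h=np.histogram(al[m],np.arange(-60,90,3)); print([(int(b),int(k)) for k,b in zip(*h) if k])
    hi=m&(X[:,2]-dz>78); print(' head z',np.sort(al[hi]).round(0)[:8],al[hi].max() if hi.any() else '',hi.sum(), np.median(X[hi,2]))
    u,v=(202,222) if cam=='top' else (245,195)
    save('h'+cam,cv2.resize(Z['p'][v-30:v+30,u-40:u+40],(640,480),interpolation=cv2.INTER_CUBIC))
E
```

```text
top 221 -1.6802366433530225 -14.891427160661008
[(-42, 2), (-39, 6), (-36, 10), (-33, 8), (-30, 8), (-27, 7), (-24, 10), (-21, 8), (-18, 9), (-15, 6), (-12, 9), (-9, 8), (-6, 7), (-3, 9), (0, 9), (3, 7), (6, 8), (9, 8), (12, 9), (15, 8), (18, 8), (21, 9), (24, 8), (27, 8), (30, 8), (33, 7), (36, 9), (39, 7), (42, 8), (45, 9), (48, 7), (51, 9), (54, 4), (57, 10), (60, 15), (63, 10), (66, 10), (69, 13), (72, 2)]
 head z [-37. -32. -28. -21. -16. -15.  -9.  -7.] 71.97140848365287 51 79.34808388183916
side 157 0.8795248829001726 -15.737657819973464
[(-36, 6), (-33, 6), (-30, 7), (-27, 6), (-24, 6), (-21, 6), (-18, 6), (-15, 6), (-12, 7), (-9, 6), (-6, 6), (-3, 7), (0, 6), (3, 7), (6, 6), (9, 6), (12, 6), (15, 6), (18, 7), (21, 6), (24, 7), (27, 7), (30, 5), (33, 6), (36, 7), (39, 6), (42, 6), (45, 7), (48, 5), (51, 6), (54, 6), (57, 7), (60, 6), (63, 9), (66, 10), (69, 6), (72, 8)]
 head z [-22.  39.  39.  65.  65.  66.  67.  68.] 74.07098538678245 15 82.53457561469722
```

View pics/htop.png

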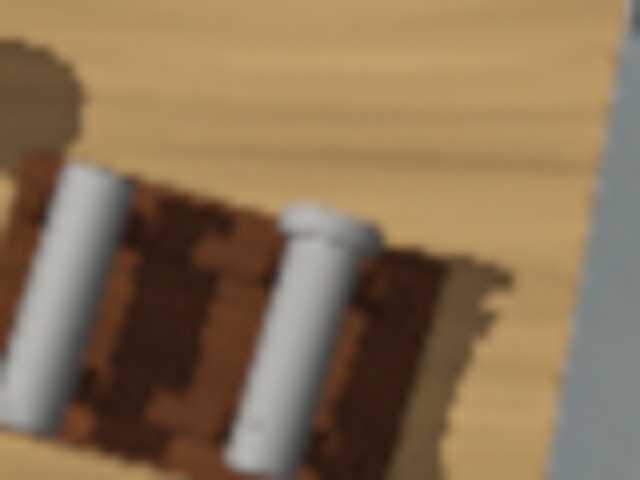

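View pics/hside.png

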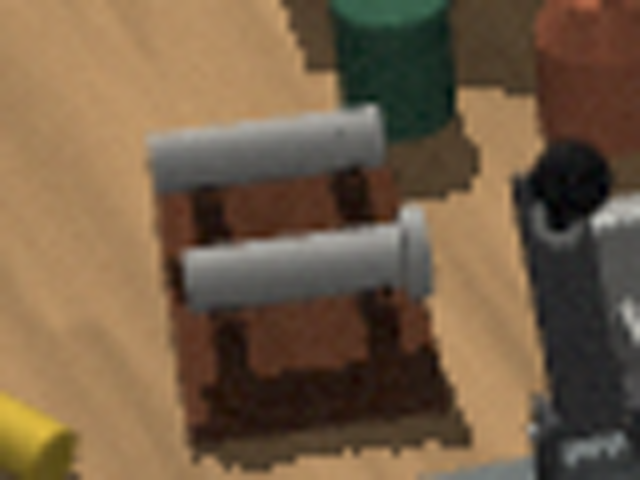

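```bash
python3 - <<'E'
from h import *
Z=np.load('pics/top0.npz'); C=cloud('top',Z['d']); F=(C-O)@RF; x,y,z=F[...,0],F[...,1],F[...,2]
r=F[(x>40)&(x<140)&(y>-18)&(y<27)&(z>20)&(z<300)]; print(len(r),r[::6].round(0).tolist())
q0=bot.get_obs()['q']
def fk(n,p,q):
    j=bot.ik(p,q); print(n,np.round(p),None if j is None else j.round(2))
a=np.radians(-14.9)
R2=RF.T
xs=RF.T@np.array([np.sin(a),-np.cos(a),0])
for s in(1,-1):
    fk('pick',[463.3,239.5,41],quat([0,0,-1],s*xs))
    fk('place',W(88,6,161),quat([0,0,-1],[s,0,0]))
    A=np.array([-np.sin(np.radians(35)),0,np.cos(np.radians(35))])
    for dy in(0,-60):
        for o in(-19+2,60,-19+14):
            fk(f'knob{dy},{o}',W(*(np.array([-67,dy,88])+A*o)),quat(-A,[0,s,0]))
    fk('ballback',W(95,-101,250),quat([0,0,-1],[0,s,0]))
    fk('balltop',W(-10,-101,226),quat([0,0,-1],[0,s,0]))
E
```

```text
92 [[86.0, 26.0, 144.0], [90.0, 23.0, 145.0], [41.0, 25.0, 63.0], [41.0, 19.0, 73.0], [95.0, 12.0, 149.0], [89.0, 8.0, 150.0], [86.0, 5.0, 148.0], [67.0, 23.0, 22.0], [40.0, 6.0, 66.0], [93.0, -1.0, 147.0], [87.0, -5.0, 150.0], [85.0, -8.0, 146.0], [48.0, 0.0, 51.0], [95.0, -12.0, 155.0], [95.0, -14.0, 149.0], [96.0, -16.0, 142.0]]
pick [463. 240.  41.] [ 0.37  0.14  1.7  -0.    1.3   2.2 ]
place [583. -73. 161.] [-0.22  0.19  1.39 -0.    1.56  1.5 ]
knob0,-17 [598.  72.  74.] [ 0.3   0.48  1.31 -0.54  1.63  0.5 ]
knob0,60 [605. 115. 137.] [ 0.36  0.48  1.18 -0.54  1.77  0.48]
knob0,-5 [599.  79.  84.] [ 0.31  0.48  1.29 -0.54  1.65  0.5 ]
knob-60,-17 [539.  81.  74.] [ 0.35  0.38  1.46 -0.53  1.62  0.56]
knob-60,60 [545. 124. 137.] [ 0.41  0.38  1.33 -0.52  1.76  0.54]
knob-60,-5 [540.  87.  84.] [ 0.36  0.38  1.44 -0.53  1.64  0.55]
ballback [476. -64. 250.] [-0.25 -0.07  1.49 -0.    1.72 -0.1 ]
balltop [491.  40. 226.] [-0.03 -0.04  1.51 -0.    1.67  0.11]
pick [463. 240.  41.] [ 0.37  0.14  1.7  -0.    1.3  -0.94]
place [583. -73. 161.] [-0.22  0.19  1.39 -0.    1.56 -1.64]
knob0,-17 [598.  72.  74.] None
knob0,60 [605. 115. 137.] None
knob0,-5 [599.  79.  84.] None
knob-60,-17 [539.  81.  74.] None
knob-60,60 [545. 124. 137.] None
knob-60,-5 [540.  87.  84.] None
ballback [476. -64. 250.] None
balltop [491.  40. 226.] None
```

```bash
python3 - <<'E'
from h import *
a=np.radians(-14.9)
xs=RF.T@np.array([np.sin(a),-np.cos(a),0]); q=quat([0,0,-1],-xs)
bot.gripper_to(62,80)
bot.goto([463.3,239.5,125],q); print(bot.get_obs()['time_s'])
bot.movel([463.3,239.5,41],v=120); print(bot.get_obs()['time_s'])
snap('side','s1'); snap('top','t1')
o=bot.get_obs(); print(o['tool_pos'],o['ft_force'],o['time_s'])
for n,uv in(('s1',(245,195)),('t1',(202,222))):
    p=np.load(f'pics/{n}.npz')['p']; u,v=uv; save(n+'c',cv2.resize(p[v-45:v+45,u-60:u+60],(800,600),interpolation=cv2.INTER_CUBIC))
E
```

```text
2.0917
2.9417
[464.21776926 239.93632052  42.31419169] [ 0.20410067 -0.43582982 -0.36253317] 3.0417
```

View pics/s1c.png

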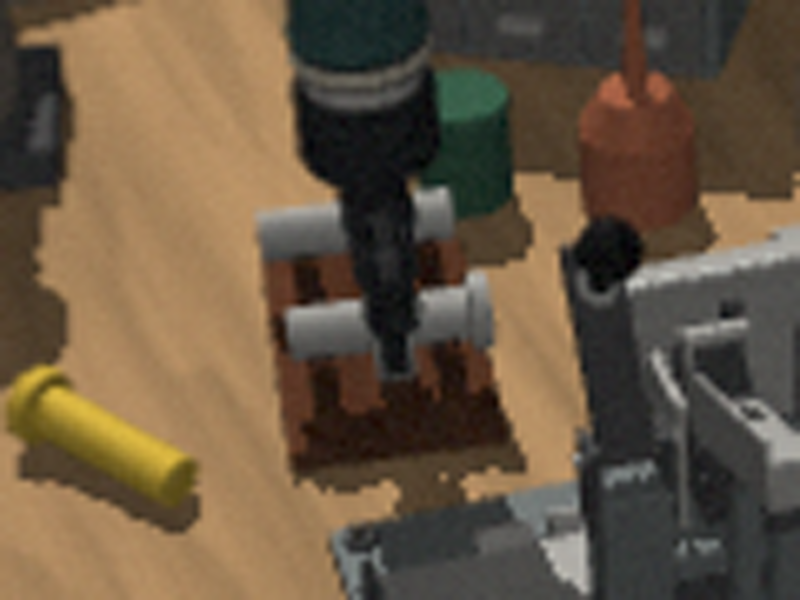

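View pics/t1c.png

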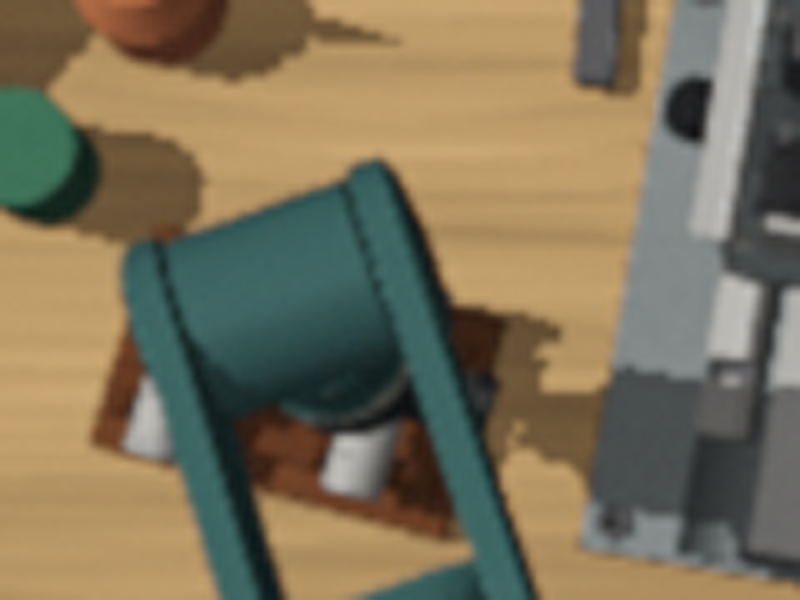

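```bash
python3 - <<'E'
from h import *
Z=np.load('pics/s1.npz'); C=cloud('side',Z['d']); p=Z['p'].astype(int)
m=(p[...,1]-p[...,0]>10)&(np.linalg.norm(C[...,:2]-[463,240],axis=-1)<150)&(C[...,2]>100)
q=C[m]; h=np.linalg.norm(q[:,:2]-[463,240],axis=1)
for z in range(100,420,20):
    s=(q[:,2]>=z)&(q[:,2]<z+20)
    if s.any(): print(z,s.sum(),np.percentile(h[s],[50,95]).round(0), q[s].min(0).round(0),q[s].max(0).round(0))
bot.gripper_to(20,90)
o=bot.get_obs(); print(o['grip_width'],o['time_s'],o['ft_force'])
bot.movel([463.3,239.5,120],v=150)
o=bot.get_obs(); print(o['grip_width'],o['time_s'],o['ft_force'],o['moment'],o['tool_pos'])
snap('side','s2'); p=np.load('pics/s2.npz')['p']; u,v=245,185; save('s2c',cv2.resize(p[v-45:v+45,u-60:u+60],(800,600),interpolation=cv2.INTER_CUBIC))
E
```

```text
180 1 [38. 38.] [497. 223. 196.] [497. 223. 196.]
200 3 [39. 39.] [497. 221. 200.] [500. 229. 207.]
240 70 [33. 36.] [429. 202. 245.] [496. 238. 259.]
260 101 [32. 35.] [430. 202. 260.] [492. 235. 280.]
280 106 [32. 35.] [431. 205. 280.] [494. 237. 300.]
300 80 [32. 38.] [431. 201. 301.] [491. 235. 319.]
320 19 [57. 62.] [452. 178. 320.] [505. 207. 340.]
340 79 [70. 96.] [397. 154. 340.] [519. 203. 360.]
360 155 [ 98. 143.] [352. 138. 360.] [519. 199. 380.]
380 231 [ 86. 142.] [353. 138. 380.] [518. 290. 400.]
400 466 [ 60. 136.] [354. 137. 400.] [507. 292. 420.]
27.960132991973108 3.45 [-2.13655153 -4.28376722  5.67123459]
27.722521288906105 4.125 [ 0.89159461 -0.21135427 -6.67389123] [0.01569077 0.14749312 0.04672741] [462.09898123 239.17693639 118.13005572]
```

View pics/s2c.png

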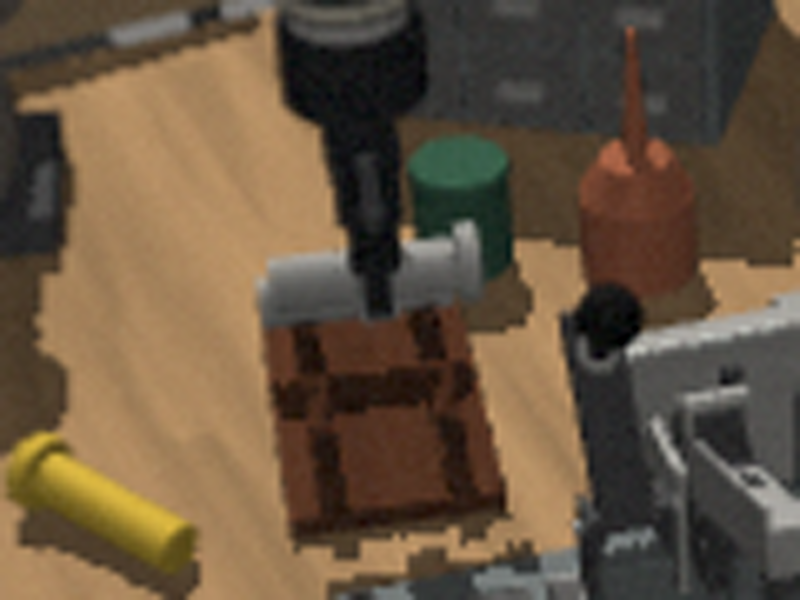

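```bash
python3 - <<'E'
from h import *
Z=np.load('pics/s2.npz'); C=cloud('side',Z['d']); p=Z['p'].astype(int)
a=np.radians(-14.9); d=np.array([np.cos(a),np.sin(a)]); n=np.array([-d[1],d[0]])
t=np.array([462.1,239.2]); al=(C[...,:2]-t)@d; la=(C[...,:2]-t)@n
m=(C[...,2]>115)&(C[...,2]<168)&(np.abs(al)<80)&(np.abs(la)<45)
br=p.sum(-1)>240
print('pin along',np.percentile(al[m&br],[0,2,98,100]).round(1)); print('finger along',np.percentile(al[m&(p.sum(-1)<150)],[2,10,50,90,98]).round(1))
q=C[m&br]; A=np.polyfit(al[m&br],C[...,2][m&br],1); print('tilt deg',np.degrees(np.arctan(A[0])))
h=np.histogram(al[m&br],np.arange(-60,66,4)); print([(int(b),int(k)) for k,b in zip(*h)])
E
```

```text
pin along [-54.6 -53.1  55.2  56.6]
finger along [-4.8 -3.7  2.4  7.6 10.1]
tilt deg 0.0544369228294455
[(-60, 0), (-56, 5), (-52, 7), (-48, 7), (-44, 7), (-40, 7), (-36, 7), (-32, 7), (-28, 7), (-24, 6), (-20, 9), (-16, 8), (-12, 0), (-8, 0), (-4, 0), (0, 0), (4, 0), (8, 0), (12, 1), (16, 7), (20, 6), (24, 8), (28, 8), (32, 8), (36, 6), (40, 9), (44, 11), (48, 12), (52, 10), (56, 3), (60, 0)]
```

```bash
python3 - <<'E'
from h import *
q=quat([0,0,-1],[-1,0,0])
bot.movel([463.3,239.5,255],v=200)
bot.goto(W(88,6,262),q)
bot.movel(W(88,6,195),v=100)
o=bot.get_obs(); print(o['time_s'],(RF.T@(o['tool_pos']-O)).round(1),o['grip_width'])
for c,u,v in(('side',310,205),('top',280,210)):
    p,_=snap(c,c+'3'); save(c+'3c',cv2.resize(p[v-45:v+45,u-60:u+60],(800,600),interpolation=cv2.INTER_CUBIC))
E
```

```text
7.0833 [ 87.9   6.5 195.9] 27.492245836583866
```

View pics/side3c.png

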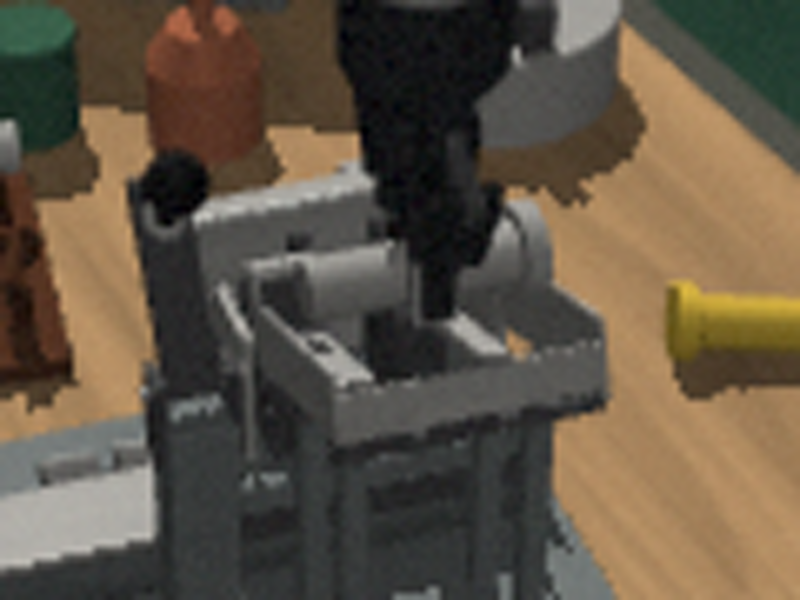

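View pics/top3c.png

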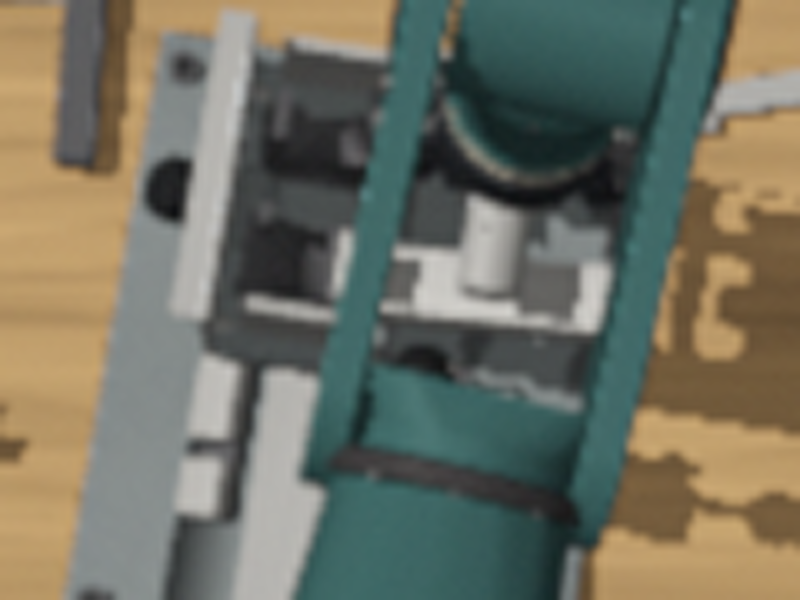

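```bash
python3 - <<'E'
from h import *
for cam in('side','top'):
    Z=np.load(f'pics/{cam}3.npz'); C=cloud(cam,Z['d']); p=Z['p'].astype(int); F=(C-O)@RF
    x,y,z=F[...,0],F[...,1],F[...,2]
    m=(z>201)&(z<240)&(x>66)&(x<108)&(y>-75)&(y<80)&(p.sum(-1)>200)&(np.abs(p[...,0]-p[...,1])<25)
    q=F[m]; print(cam,len(q),'y',np.percentile(q[:,1],[0,2,98,100]).round(1),'x',np.percentile(q[:,0],[2,50,98]).round(1),'zmax',q[:,2].max())
    s=q[q[:,1]<-12]; 
    if len(s)>20: print('axis yaw',np.degrees(np.polyfit(s[:,1],s[:,0],1)[0]))
    print(np.histogram(q[:,1],np.arange(-60,70,4))[0])
E
```

```text
side 255 y [-48.2 -47.6  62.1  63.3] x [ 78.3  97.2 107.3] zmax 238.514366044108
axis yaw 2.667710377973867
[ 0  0  1 14 12 15 11 10 14 12 11 12 15  9 12  0  0  0  0  1  2  4  5  3
  9 12 10 12 19 19 11  0]
top 137 y [-57.9 -50.7  -7.6  -5.2] x [ 72.6  86.5 101.6] zmax 233.5480201612771
axis yaw -1.9312164361449016
[ 1  0 18 11 13 13  9 13 12 14 13 12  5  3  0  0  0  0  0  0  0  0  0  0
  0  0  0  0  0  0  0  0]
```

```bash
python3 - <<'E'
from h import *
f=lambda:(lambda o:print(round(o['time_s'],2),(RF.T@(o['tool_pos']-O)).round(1),o['ft_force'].round(1),round(o['grip_width'],1)))(bot.get_obs())
bot.movel(W(88,5.5,167),v=80); f()
r=bot.movel(W(88,5.5,154),v=25,force_limit=4); print(r); f()
p,_=snap('side','side4'); u,v=310,205; save('side4c',cv2.resize(p[v-45:v+45,u-60:u+60],(800,600),interpolation=cv2.INTER_CUBIC))
E
```

```text
7.68 [ 88.    5.  165.8] [-0.5 -0.5 -5.6] 27.6
True
8.05 [ 88.1   6.2 161.4] [-0.1  0.   5.6] 27.8
```

View pics/side4c.png

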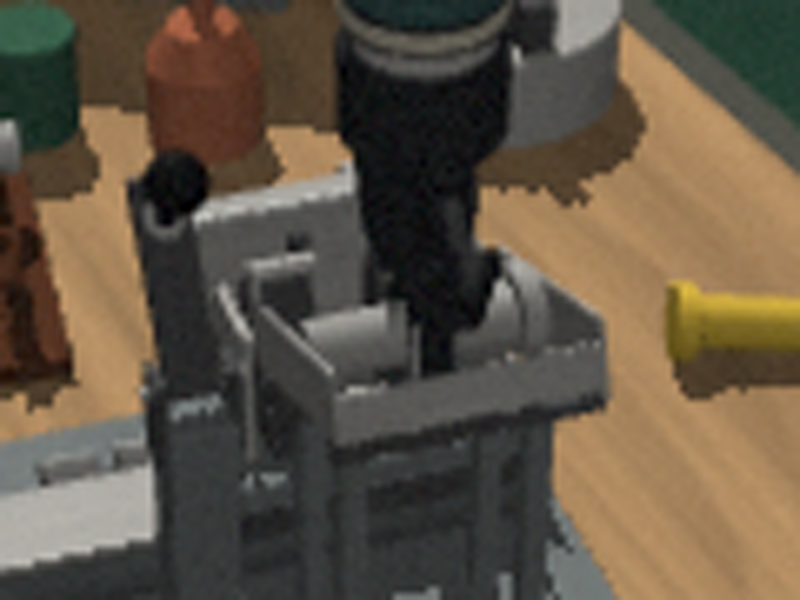

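```bash
python3 - <<'E'
from h import *
bot.gripper_to(64)
p,_=snap('side','side5a')
bot.movel(W(88,5.5,270),v=150)
bot.dwell(0.3)
print(bot.get_obs()['time_s'])
for n,p in(('side5a',p),('side5',snap('side','side5')[0])):
  u,v=310,205; save(n+'c',cv2.resize(p[v-45:v+45,u-60:u+60],(640,480),interpolation=cv2.INTER_CUBIC))
E
```

```text
9.7917
```

View pics/side5ac.png

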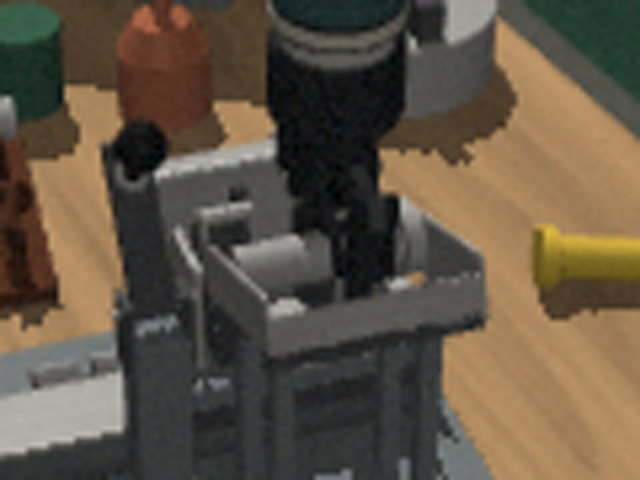

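View pics/side5c.png

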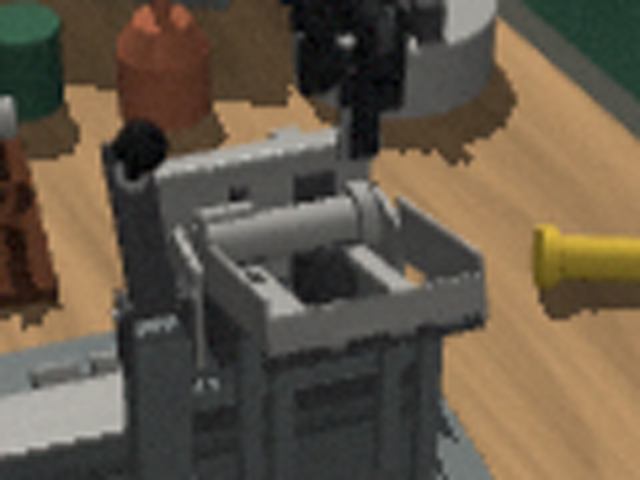

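```bash
python3 - <<'E'
from h import *
bot.dwell(0.3)
p,d=snap('side','side6'); u,v=305,205; save('side6c',cv2.resize(p[v-45:v+45,u-60:u+60],(800,600),interpolation=cv2.INTER_CUBIC))
F=(cloud('side',d)-O)@RF; x,y,z=F[...,0],F[...,1],F[...,2]
for (uu,vv) in [(300,206),(305,205),(312,203),(320,200),(322,200),(318,196)]: print(uu,vv,F[vv,uu].round(1))
pt,dt=snap('top','top6'); u,v=275,205; save('top6c',cv2.resize(pt[v-45:v+45,u-60:u+60],(800,600),interpolation=cv2.INTER_CUBIC))
E
```

```text
300 206 [ 14.2  -8.7 145.7]
305 205 [  9.8   9.9 142.1]
312 203 [ 10.1  33.9 144.6]
320 200 [ 16.8  58.9 155.4]
322 200 [  0.8  72.4 141.2]
318 196 [  3.8  56.7 163.1]
```

View pics/side6c.png

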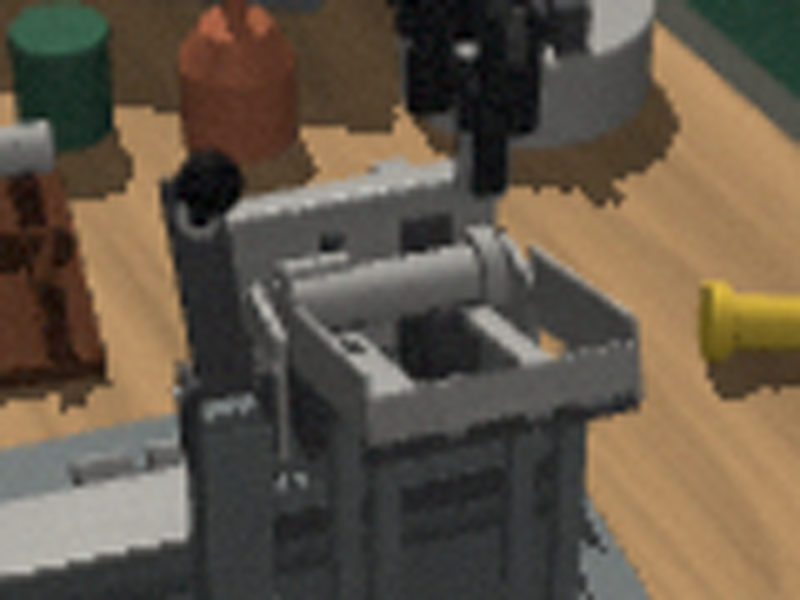

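View pics/top6c.png

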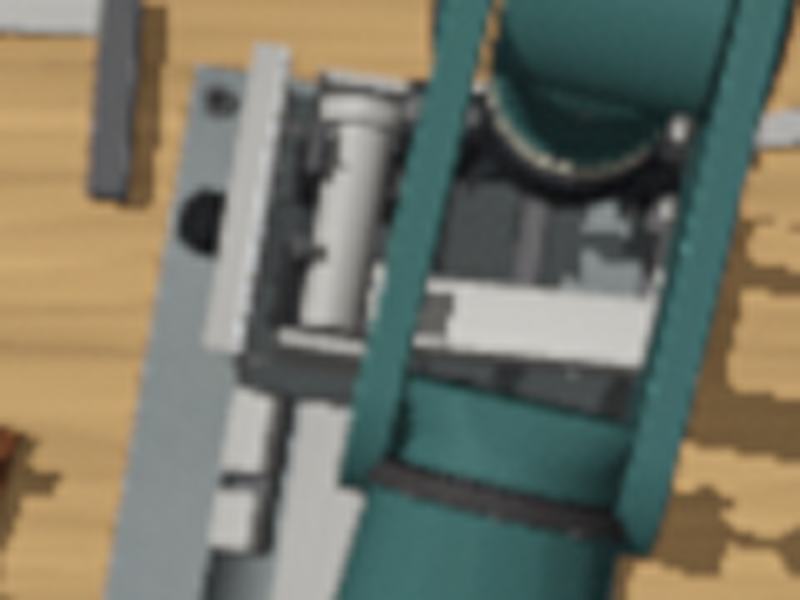

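```bash
python3 - <<'E'
from h import *
Z=np.load('pics/top6.npz'); C=cloud('top',Z['d'])-[0,0,-1.2]; F=(C-O)@RF; x,y,z=F[...,0],F[...,1],F[...,2]
for y0 in range(-160,100,15):
    m=(np.abs(y-y0)<7)&(x>-105)&(x<-25)&(z<190)
    print(y0,[(int(a),int(np.median(z[m&(np.abs(x-a)<4)]))if (m&(np.abs(x-a)<4)).any() else None) for a in range(-100,-28,8)])
k=(x>-105)&(x<-58)&(np.abs(y)<30)&(z>70)&(z<125); print(np.percentile(F[k],[2,50,98],axis=0).round(1).tolist())
E
```

```text
-160 [(-100, 0), (-92, 12), (-84, 15), (-76, 13), (-68, 13), (-60, 14), (-52, 13), (-44, 13), (-36, 22)]
-145 [(-100, -3), (-92, 14), (-84, 15), (-76, 11), (-68, 14), (-60, 12), (-52, 12), (-44, 34), (-36, 45)]
-130 [(-100, 0), (-92, 12), (-84, 14), (-76, 15), (-68, 11), (-60, 15), (-52, 17), (-44, 36), (-36, 40)]
-115 [(-100, -1), (-92, 11), (-84, 13), (-76, 13), (-68, 12), (-60, 9), (-52, 14), (-44, 14), (-36, 32)]
-100 [(-100, 1), (-92, 13), (-84, 13), (-76, 12), (-68, 11), (-60, 13), (-52, 12), (-44, 32), (-36, 42)]
-85 [(-100, 1), (-92, 16), (-84, 14), (-76, 15), (-68, 14), (-60, 13), (-52, 15), (-44, 39), (-36, 44)]
-70 [(-100, 1), (-92, 13), (-84, 9), (-76, 14), (-68, 14), (-60, 17), (-52, 91), (-44, 142), (-36, 65)]
-55 [(-100, 0), (-92, 11), (-84, 10), (-76, 14), (-68, 10), (-60, 18), (-52, 167), (-44, 168), (-36, 71)]
-40 [(-100, 0), (-92, 14), (-84, 14), (-76, 14), (-68, 17), (-60, 168), (-52, 168), (-44, 165), (-36, 68)]
-25 [(-100, 0), (-92, 15), (-84, 14), (-76, 11), (-68, 12), (-60, 168), (-52, 168), (-44, 163), (-36, 69)]
-10 [(-100, 0), (-92, 13), (-84, 15), (-76, 89
[... 175 characters left out ...]
0, 0), (-92, 12), (-84, None), (-76, 98), (-68, None), (-60, 170), (-52, 169), (-44, 163), (-36, 72)]
35 [(-100, 2), (-92, 14), (-84, 14), (-76, 13), (-68, 11), (-60, 173), (-52, 168), (-44, 165), (-36, 70)]
50 [(-100, -1), (-92, 13), (-84, 13), (-76, 14), (-68, 14), (-60, 176), (-52, 171), (-44, 168), (-36, 70)]
65 [(-100, 0), (-92, 16), (-84, 14), (-76, 14), (-68, 15), (-60, 169), (-52, 170), (-44, 167), (-36, 71)]
80 [(-100, 1), (-92, 14), (-84, 17), (-76, 20), (-68, 18), (-60, None), (-52, 169), (-44, 172), (-36, 23)]
95 [(-100, 0), (-92, 13), (-84, 12), (-76, 11), (-68, 10), (-60, None), (-52, None), (-44, 14), (-36, 14)]
[[-84.0, -15.4, 86.6], [-72.0, -0.8, 99.1], [-62.0, 12.9, 109.5]]
```

```bash
cat >> h.py <<'E'
A=np.array([-np.sin(np.radians(35)),0,np.cos(np.radians(35))])
QK=quat(-A,[0,1,0])
def K(y,o): return W(*(np.array([-67,y,88])+A*o))
def f(s=''):
    o=bot.get_obs(); p=RF.T@(o['tool_pos']-O); print(s,round(o['time_s'],2),'F',p.round(1),'along',round((p-[-67,0,88])@A,1),'f',(RF.T@o['ft_force']).round(1),'w',round(o['grip_width'],1)); return o
E
python3 - <<'E'
from h import *
bot.goto(K(0,115),QK); f()
bot.movel(K(0,25),v=150); f()
bot.movel(K(0,-15),v=60,force_limit=8); f()
for c,u,v in(('side',285,205),('top',255,205)):
    p,_=snap(c,c+'7'); save(c+'7c',cv2.resize(p[v-45:v+45,u-60:u+60],(800,600),interpolation=cv2.INTER_CUBIC))
E
```

```text
12.07 F [-132.5    0.3  182.6] along 115.0 f [-0.9  0.4 -0.6] w 64.0
 12.82 F [-81.5   0.6 109.5] along 25.9 f [ 0.4 -0.3  0.5] w 63.9
 13.63 F [-58.4   0.2  75.9] along -14.9 f [0.7 0.2 1. ] w 64.1
```

View pics/side7c.png

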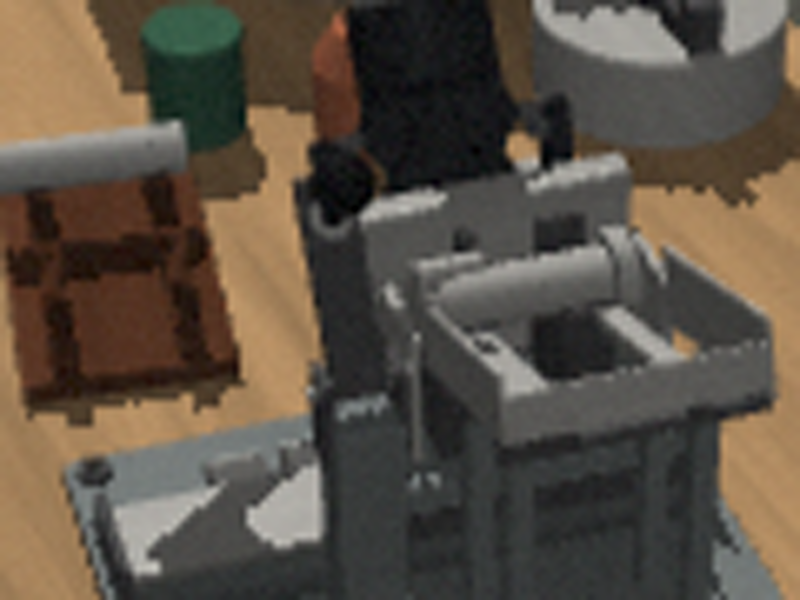

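View pics/top7c.png

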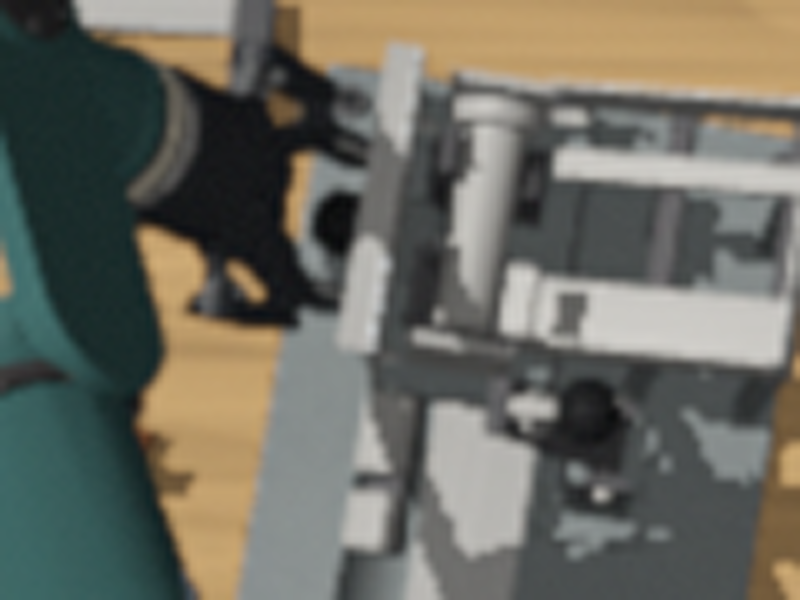

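```bash
python3 - <<'E'
from h import *
bot.gripper_to(20,100); o=f('closed')
p=RF.T@(o['tool_pos']-O); a=(p-[-67,0,88])@A; y=p[1]
bot.movel(K(0,-15+12.5),v=30); o=f('pulled'); print((RF.T@o['ft_force'])@A)
bot.dwell(0.1)
for c,u,v in(('top',255,205),):
    p,_=snap(c,c+'8'); save(c+'8c',cv2.resize(p[v-45:v+45,u-60:u+60],(640,480),interpolation=cv2.INTER_CUBIC))
E
```

```text
closed 14.14 F [-59.    0.8  76.6] along -13.9 f [-3.4  1.2  3.3] w 29.5
pulled 14.71 F [-63.4  -1.   82.9] along -6.2 f [ 5.6  1.9 -7.2] w 29.6
-9.11661401507842
```

View pics/top8c.png

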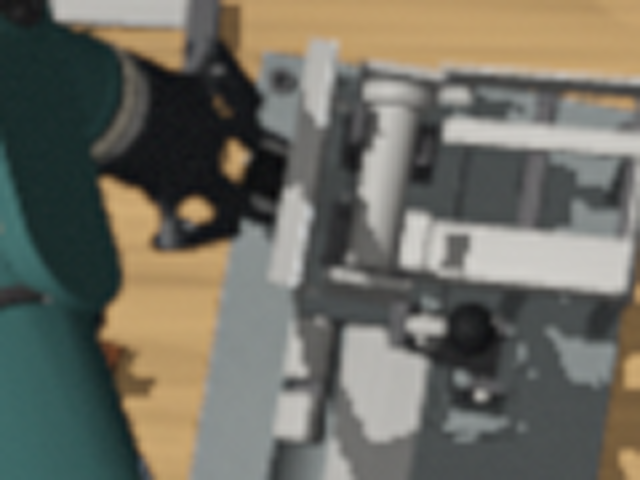

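```bash
python3 - <<'E'
from h import *
o=f(); print((RF.T@o['ft_force'])@A)
for c in (1,3):
    bot.movel(K(0,c),v=30); bot.dwell(.1); o=f(f'cmd {c}'); print((RF.T@o['ft_force'])@A)
E
```

```text
14.86 F [-63.4  -1.   82.8] along -6.4 f [ 5.8  2.6 -6.9] w 29.7
-8.98531011088775
cmd 1 15.22 F [-65.1  -1.4  85.3] along -3.4 f [ 7.3  1.8 -8.1] w 29.4
-10.767897150677229
cmd 3 15.57 F [-66.1  -1.4  86.6] along -1.6 f [ 6.1  1.  -8.2] w 29.1
-10.249777218998728
```

```bash
python3 - <<'E'
from h import *
bot.movel(K(-30,3),v=60); o=f(); 
bot.movel(K(-60,3),v=60); bot.dwell(.2); o=f(); print((RF.T@o['ft_force'])@A)
for c,u,v in(('top',255,205),('side',285,205)):
    p,_=snap(c,c+'9'); save(c+'9c',cv2.resize(p[v-45:v+45,u-60:u+60],(640,480),interpolation=cv2.INTER_CUBIC))
E
```

```text
16.23 F [-66.  -32.9  86.5] along -1.8 f [ 7.7 -1.5 -9.4] w 29.1
 17.07 F [-66.1 -62.9  86.6] along -1.7 f [ 6.7 -2.4 -8.8] w 29.4
-11.09058621931179
```

View pics/top9c.png

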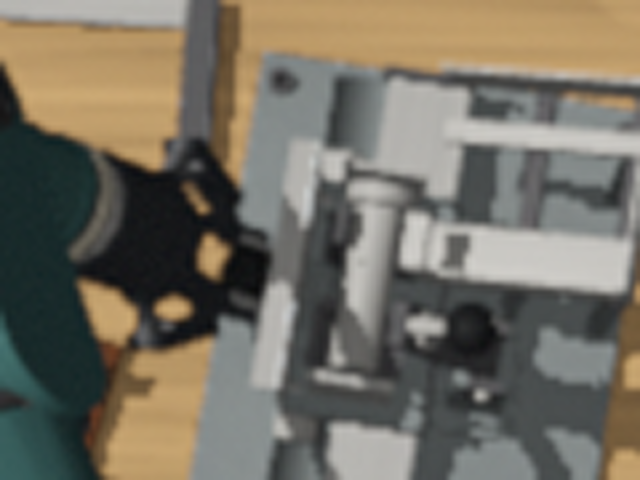

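View pics/side9c.png

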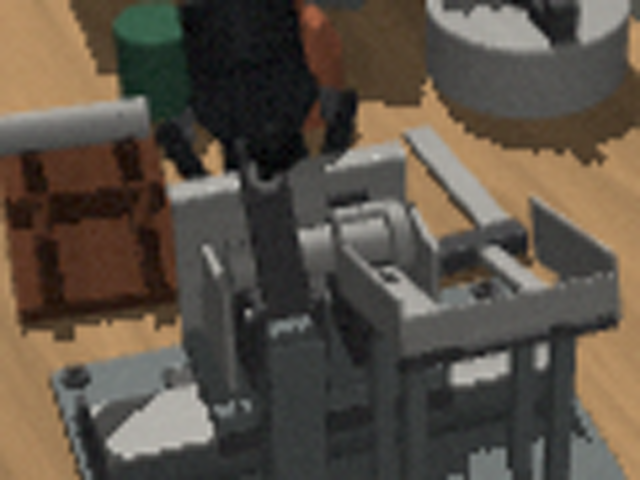

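```bash
python3 - <<'E'
from h import *
for n in('top0','top9','side0','side9'):
    Z=np.load(f'pics/{n}.npz'); F=(cloud(n[:-1],Z['d'])-O)@RF; p=Z['p'].astype(int); x,y,z=F[...,0],F[...,1],F[...,2]
    m=(x<-35)&(x>-62)&(z>160)&(z<178)&(np.abs(y)<170)&(p.min(-1)>90)&(np.abs(p[...,0]-p[...,2])<30)
    if n[0]=='t' : print(n,np.percentile(y[m],[0,1,2,98,99,100]).round(1),m.sum())
    else: print(n,np.percentile(y[m],[0,1,98,99,100]).round(1))
E
```

```text
top0 [-74.8 -73.8 -73.   70.4  73.8  74.4] 248
top9 [-139.8 -137.9 -137.4    6.8    9.     9.8] 250
side0 [-62.2 -59.5  72.9  74.1  75.5]
side9 [-136.6 -136.5   10.5   10.6   11.4]
```

```bash
python3 - <<'E'
from h import *
bot.movel(K(-56.5,3),v=30); bot.dwell(.2); o=f()
p,d=snap('top','top10'); F=(cloud('top',d)-O)@RF; p=p.astype(int); x,y,z=F[...,0],F[...,1],F[...,2]
m=(x<-35)&(x>-62)&(z>160)&(z<178)&(np.abs(y)<170)&(p.min(-1)>90)&(np.abs(p[...,0]-p[...,2])<30)
print(np.percentile(y[m],[0,1,2,98,99,100]).round(1))
E
```

```text
17.64 F [-66.1 -58.7  86.7] along -1.5 f [ 6.8 -0.3 -9.7] w 28.9
[-135.5 -134.6 -132.6   10.7   12.4   13.5]
```

```bash
python3 - <<'E'
from h import *
for c in(-4,-9,-14,-17):
    bot.movel(K(-57,c),v=30); bot.dwell(.1); o=f(c); print((RF.T@o['ft_force'])@A)
E
```

```text
-4 18.18 F [-62.6 -58.8  81.7] along -7.7 f [ 5.2 -0.1 -6.8] w 29.2
-8.528954088791041
-9 18.59 F [-61.2 -58.2  79.6] along -10.2 f [ 4.8 -1.7 -6.9] w 29.3
-8.390407764345722
-14 19.01 F [-59.1 -57.3  76.6] along -13.8 f [ 2.7 -2.5 -4.4] w 29.7
-5.114336564333841
-17 19.36 F [-59.1 -57.   76.5] along -13.9 f [-3.3 -5.8  5.3] w 29.9
6.225174420997476
```

```bash
python3 - <<'E'
from h import *
bot.movel(K(-58.5,-15.5),v=30); f()
bot.gripper_to(62); f('open')
bot.movel(K(-57.5,25),v=80); bot.movel(K(-57.5,120),v=200); f()
for c,u,v in(('top',255,205),('side',285,205)):
    p,d=snap(c,c+'11'); save(c+'11c',cv2.resize(p[v-45:v+45,u-60:u+60],(640,480),interpolation=cv2.INTER_CUBIC))
for n in('top0','top11','side0','side11'):
    cam=n.rstrip('01'); Z=np.load(f'pics/{n}.npz'); F=(cloud(cam,Z['d'])-O)@RF; p=Z['p'].astype(int); x,y,z=F[...,0],F[...,1],F[...,2]
    m=(x<-35)&(x>-62)&(z>160)&(z<178)&(np.abs(y)<170)&(p.min(-1)>90)&(np.abs(p[...,0]-p[...,2])<30)
    print(n,np.percentile(y[m],[0,1,2,50,98,99,100]).round(1))
    if cam=='top':
        y0=0 if n=='top0' else -60
        k=(x>-105)&(x<-58)&(np.abs(y-y0)<20)&(z>70)&(z<125)&(p.max(-1)<70); print(' knob',k.sum(),np.percentile(F[k],[2,50,98],axis=0).round(1).tolist(),'along',np.percentile((F[k]-[-67,0,88])@A,[10,50,80,95]).round(1))
    else:
        pass
E
```

```text
19.61 F [-59.  -57.6  76.6] along -13.9 f [-2.8 -1.1  1. ] w 29.3
open 20.02 F [-58.  -58.2  75.4] along -15.5 f [ 0.5 -0.2  0.6] w 61.7
 21.31 F [-135.4  -57.9  185.2] along 118.8 f [ 0.3 -0.4 -0.7] w 62.2
top0 [-74.8 -73.8 -73.   -0.8  70.4  73.8  74.4]
 knob 48 [[-80.8, -15.1, 92.0], [-70.8, -1.7, 100.0], [-62.7, 13.7, 112.1]] along [ 7.3 12.8 15.1 18.5]
top11 [-133.9 -132.4 -131.2  -60.    12.4   14.3   16.2]
 knob 51 [[-81.2, -72.9, 90.7], [-70.5, -59.3, 101.1], [-61.5, -45.7, 108.0]] along [ 8.3 12.6 15.  16.6]
side0 [-62.2 -59.5 -57.1   6.2  72.9  74.1  75.5]
side11 [-131.4 -130.7 -129.5  -92.5   16.    16.7   17.7]
```

View pics/top11c.png

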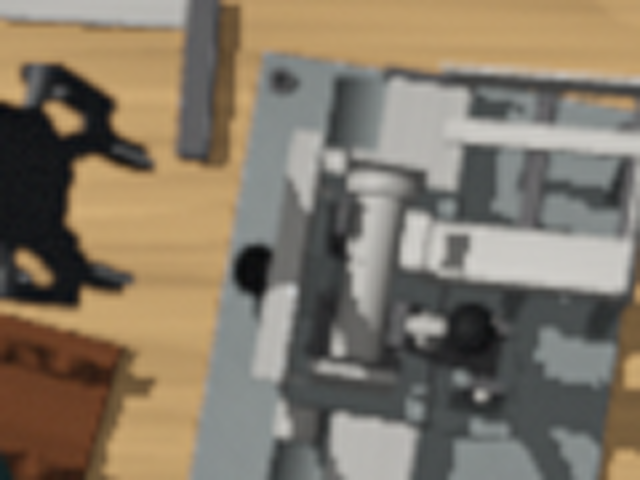

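View pics/side11c.png

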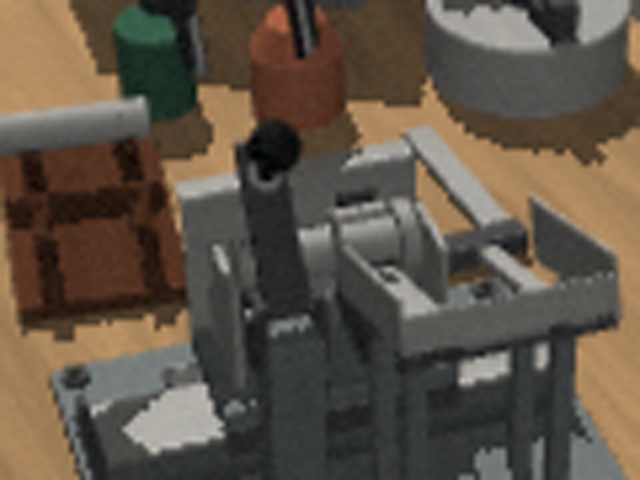

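```bash
python3 - <<'E'
from h import *
QD=quat([0,0,-1],[0,1,0])
bot.gripper_to(0,40)
bot.goto(W(-40,-70,330),QD)
bot.goto(W(115,-101,330),QD); f()
bot.movel(W(115,-101,260),v=150); o=f()
for c,u,v in(('top',275,215),('side',300,205)):
    p,d=snap(c,c+'12'); save(c+'12c',cv2.resize(p[v-45:v+45,u-60:u+60],(640,480),interpolation=cv2.INTER_CUBIC))
E
```

```text
23.45 F [ 113.4 -100.7  328. ] along 93.1 f [-0.1 -0.5  0. ] w 0.1
 24.07 F [ 114.2 -100.6  260.5] along 37.4 f [-0.4 -0.3  0.2] w 0.2
```

View pics/side12c.png

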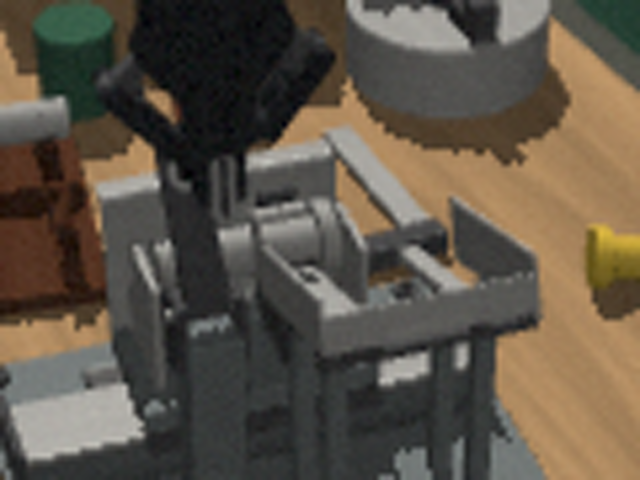

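View pics/top12c.png

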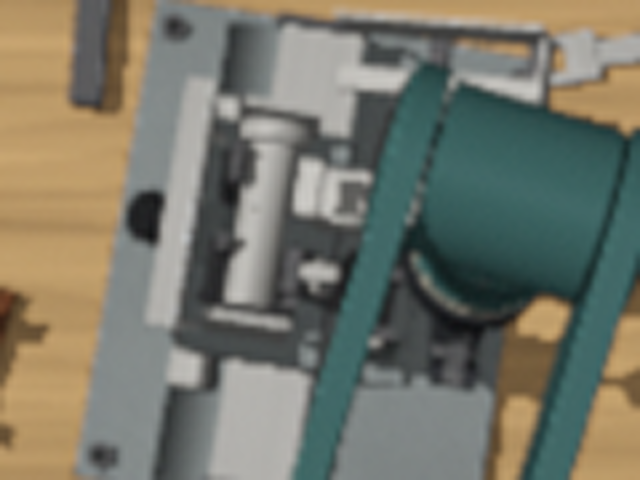

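```bash
python3 - <<'E'
from h import *
P=proj('side',[W(114,-101,260),W(60,-101,266),W(60,-101,281)]); print((P-[240,160])*640/120)
Z=np.load('pics/side12.npz'); F=(cloud('side',Z['d'])-O)@RF
for u,v in((223,185),(235,185),(223,165)): 
    print(F[160+int(v*90/480),240+int(u*120/640)].round(1))
E
```

```text
[[214.61755085 214.02992151]
 [186.40974591 150.34317156]
 [185.32983774 127.67139542]]
[ 121.3 -100.1  286. ]
[121.2 -91.4 284. ]
[ 122.8 -100.1  300.6]
```

```bash
python3 - <<'E'
from h import *
def B(ph): ph=np.radians(ph); return 78+102*np.cos(ph),166+102*np.sin(ph)
for ph in(102,113,124,135):
    x,z=B(ph); r=bot.movel(W(x+25,-100,z-6),v=70,force_limit=25); o=f(f'{ph} {r}')
x,z=B(135)
bot.movel(W(x+40,-100,z+5),v=120); bot.movel(W(x+25,-100,z+55),v=200)
for c,u,v in(('top',275,215),('side',300,205)):
    p,d=snap(c,c+'13'); save(c+'13c',cv2.resize(p[v-45:v+45,u-60:u+60],(640,480),interpolation=cv2.INTER_CUBIC))
E
```

```text
102 False 24.79 F [  81.2 -100.   259.7] along 55.7 f [-0.4  0.1 -0.6] w 0.3
113 False 25.23 F [  62.4 -100.3  253.4] along 61.3 f [-0.4 -0.5 -0.5] w 0.0
124 False 25.66 F [  45.3 -100.3  244. ] along 63.4 f [ 0.3 -0.2 -0.2] w -0.1
135 False 26.09 F [  30.3 -100.4  231.5] along 61.7 f [ 0.  -0.1  0.4] w -0.1
```

View pics/side13c.png

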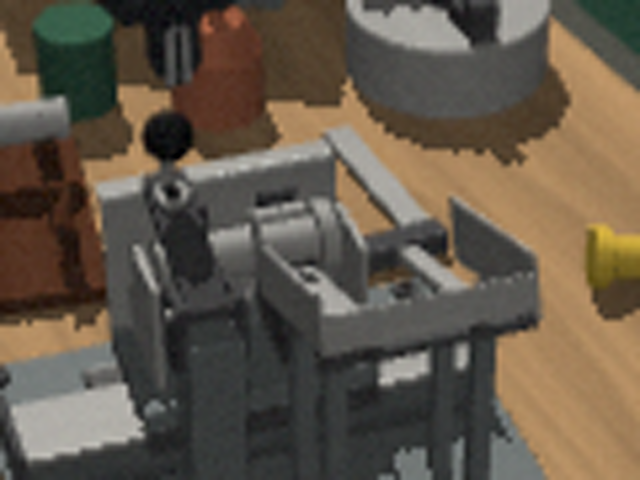

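View pics/top13c.png

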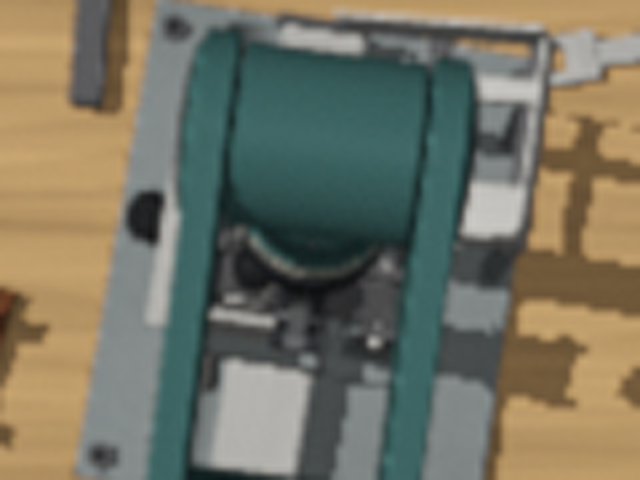

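```bash
python3 - <<'E'
from h import *
f()
for ph in range(110,160,5):
    a=np.radians(ph); print(ph,((proj('side',W(78+102*np.cos(a),-101,166+102*np.sin(a)))-[240,160])*640/120).round(0))
Z=np.load('pics/side13.npz'); F=(cloud('side',Z['d'])-O)@RF; print(F[160+int(135*.1875),240+int(168*.1875)])
E
```

```text
26.91 F [  30.9 -100.5  291.7] along 110.7 f [ 0.2  0.4 -0.2] w -0.3
110 [[178. 140.]]
115 [[175. 137.]]
120 [[171. 136.]]
125 [[168. 136.]]
130 [[165. 137.]]
135 [[163. 140.]]
140 [[160. 144.]]
145 [[158. 149.]]
150 [[157. 155.]]
155 [[156. 162.]]
[  13.79092569 -101.07536854  247.69457858]
```

```bash
python3 - <<'E'
from h import *
def B(ph): ph=np.radians(ph); return 78+102*np.cos(ph),166+102*np.sin(ph)
x,z=B(137); bot.movel(W(x,-100,z+30),v=150); f()
for ph in(138,146,153.9):
    x,z=B(ph); r=bot.movel(W(x,-100,z+14),v=60,force_limit=25); o=f(f'{ph} {r}')
for dz in(10,5,0,-4):
    if r: break
    x,z=B(153.9); r=bot.movel(W(x,-100,z+dz),v=30,force_limit=22); o=f(f'{dz} {r}')
for c,u,v in(('side',300,205),):
    p,d=snap(c,c+'14'); save(c+'14c',cv2.resize(p[v-45:v+45,u-60:u+60],(640,480),interpolation=cv2.INTER_CUBIC))
E
```

```text
27.32 F [   3.4 -100.6  264.2] along 104.0 f [-0.6  0.4  0.5] w 0.0
138 False 27.76 F [   2.7 -100.3  247.9] along 91.0 f [ 0.6 -1.1 -0.6] w -0.1
146 False 28.14 F [  -6.6 -100.3  236.2] along 86.8 f [ 1.  -0.3 -0.5] w 0.4
153.9 False 28.52 F [-13.8 -99.6 225.8] along 82.3 f [ 1.1 -1.1  4.9] w 0.4
10 True 28.73 F [-13.8 -99.6 225.8] along 82.4 f [-0.1 -1.8  5.9] w 0.1
```

View pics/side14c.png

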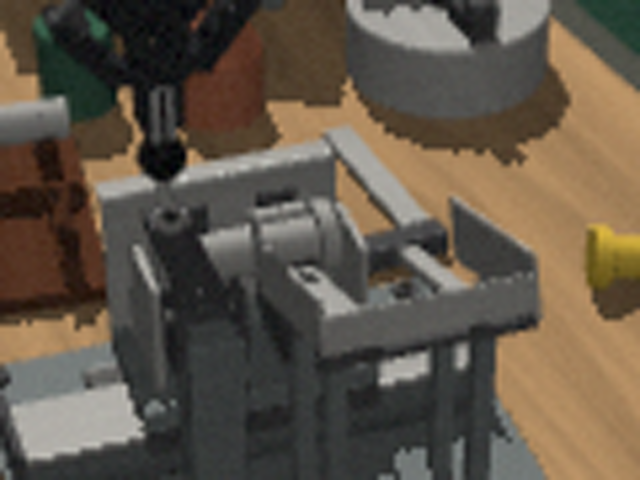

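```bash
python3 - <<'E'
from h import *
bot.movel(W(-14,-100,300),v=150)
bot.goto(W(-150,-60,360),quat([0,0,-1],[0,1,0])); f()
for c,u,v in(('top',275,215),('side',300,205)):
    p,d=snap(c,c+'15'); save(c+'15c',cv2.resize(p[v-45:v+45,u-60:u+60],(640,480),interpolation=cv2.INTER_CUBIC))
    F=(cloud(c,d)-O)@RF; x,y,z=F[...,0],F[...,1],F[...,2]; p=p.astype(int)
    m=(p.max(-1)<60)&(np.abs(x+14)<22)&(np.abs(y+101)<20)&(z>195)&(z<240); print(c,'ball',m.sum(),np.percentile(F[m],[2,50,98],axis=0).round(1).tolist())
    g=(x<-35)&(x>-62)&(z>160)&(z<178)&(np.abs(y)<170)&(p.min(-1)>90)&(np.abs(p[...,0]-p[...,2])<30); print(' guard y',np.percentile(y[g],[0,2,98,100]).round(1))
    s=(np.abs(x)<16)&(y>-85)&(y<-20)&(z>140)&(z<170)&(p.min(-1)>90); print(' pin',s.sum(),np.percentile(F[s],[2,50,98],axis=0).round(1).tolist())
E
```

```text
30.1 F [-149.4  -60.3  358.2] along 268.6 f [ 0.3 -0.7 -0.2] w 0.2
top ball 68 [[-26.4, -114.0, 210.8], [-14.3, -102.3, 220.8], [-1.1, -88.8, 230.0]]
 guard y [-134.3 -130.9   12.1   15.5]
 pin 142 [[-13.4, -82.3, 144.3], [-0.3, -49.1, 151.9], [12.0, -21.2, 159.7]]
side ball 63 [[-16.5, -110.4, 206.7], [-6.4, -100.3, 219.8], [-0.3, -86.2, 228.3]]
 guard y [-131.6 -127.4   15.8   18.4]
 pin 49 [[-9.0, -76.6, 150.4], [3.3, -35.7, 155.6], [11.2, -20.3, 160.5]]
```

View pics/side15c.png

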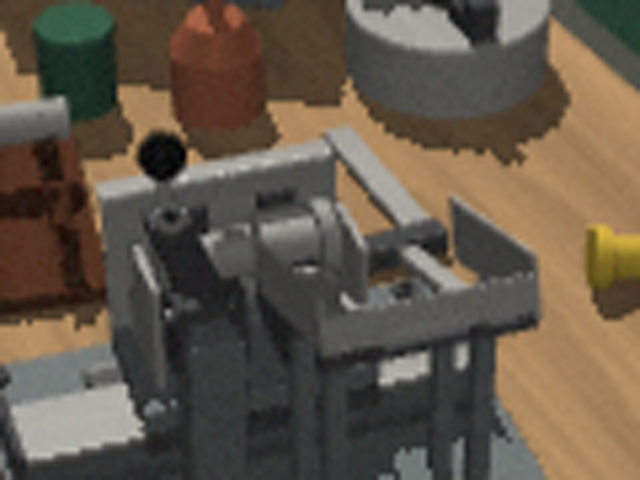

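View pics/top15c.png

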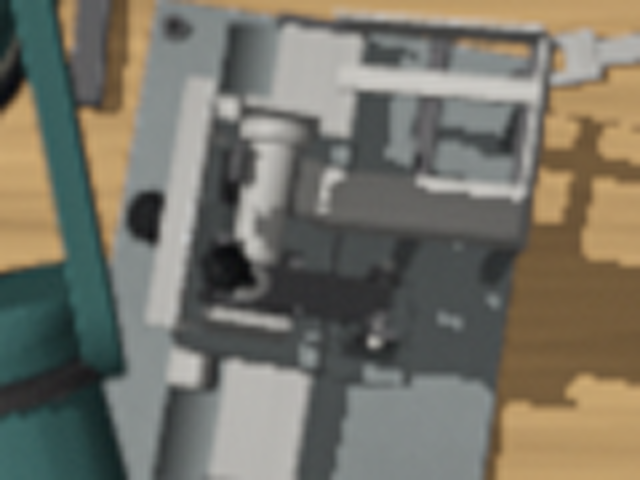

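```bash
python3 - <<'E'
from h import *
g=lambda n: cv2.cvtColor(np.load(f'pics/{n}.npz')['p'],cv2.COLOR_RGB2GRAY).astype(np.float32)
for cam,n,zz,pts3 in(('top','top15',99,[(-72,0,99)]),('top','top15',170,[(-50,70,170)]),('top','top15',170,[(-50,-70,170)]),('side','side15',170,[(-43,74,165)]),('top','top15',155,[(0,56,155)])):
    a=g(cam+'0'if zz!=155 else 'top6'); b=g(n); p0=W(*pts3[0]); x,y,z=pts3[0]
    u0=proj(cam,p0)[0]; du=proj(cam,W(x,y-60,z))[0]-u0
    h=8; c=np.round(u0).astype(int); t=a[c[1]-h:c[1]+h+1,c[0]-h:c[0]+h+1]
    e=np.round(u0+du).astype(int); s=14; r=b[e[1]-s:e[1]+s+1,e[0]-s:e[0]+s+1]
    F=8; T=cv2.resize(t,None,fx=F,fy=F,interpolation=cv2.INTER_CUBIC);R_=cv2.resize(r,None,fx=F,fy=F,interpolation=cv2.INTER_CUBIC)
    m=cv2.matchTemplate(R_,T,cv2.TM_CCOEFF_NORMED); _,mx,_,loc=cv2.minMaxLoc(m)
    d=np.array(loc)/F+(e-s)-(c-h); k=60*(d@du)/(du@du); print(cam,pts3,'corr',round(mx,2),'shift mm',k.round(1),'perp px',((d[0]*du[1]-d[1]*du[0])/np.linalg.norm(du)).round(2))
E
```

```text
top [(-72, 0, 99)] corr 0.95 shift mm 58.2 perp px 0.08
top [(-50, 70, 170)] corr 0.53 shift mm 78.7 perp px -0.19
top [(-50, -70, 170)] corr 0.89 shift mm 54.4 perp px 0.4
side [(-43, 74, 165)] corr 0.55 shift mm 35.8 perp px -4.45
top [(0, 56, 155)] corr 0.86 shift mm 59.8 perp px 0.22
```

```bash
python3 - <<'E'
from h import *
f(); bot.hand_in()
E
```

```text
30.2 F [-148.4  -60.4  358.7] along 268.5 f [-0.1 -0.5 -0.4] w 0.1
the job is handed in; nothing more can be done
```

I carried out the whole sequence and handed the job in at 30.2 s, inside the 58 s limit. The hand-in gives no verdict, so what follows is from my own measurements.

**What I did**
- I took the grey headed pin from the stand and set it on the chute rails at the mid point. I felt contact at the expected height and let go.
- It rolled into the nest with its head on the slotted side; both cameras showed this.
- I pulled the knob about 12 mm and slid the carriage. The first slide overshot to about 64 mm, so I brought it back and lowered the plunger.
- I pushed the leaf down, first from behind the ball and then from above, until it met its stop. I then backed clear.

**Last checks**
- **Pin:** it still lies in the nest with the leaf over its tail.
- **Plunger:** the knob stands at the same height along its axis as at the start, within 0.2 mm, so I take it as home.
- **Leaf:** the fingers met the stop at 225.8 mm, against 226 mm expected for the top of the ball. Afterwards the top camera put the ball where it should be when the leaf is down. The side camera's x reading came out about 8 mm off because it sees only one flank of the ball.
- **Robot:** it is touching nothing.

**Where the checks disagreed**
- **Carriage position:** the estimates were 58 to 60 mm from the top camera and about 57 mm from the side camera. The 57 mm figure sits right at the lower limit. I trusted about 59 mm because the knob is home, which it can only be in the notch.
- **Image matches:** three further matches on the guard edges gave 36, 54 and 79 mm. Two of these matched poorly (0.53 and 0.55). The 54 mm one matched well (0.89), but I discarded it because it did not fit the other readings.

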